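Load the block warmer

TASK

Load the block warmer: put each of the four closed containers (vial, slim brown bottle, wide round jar, square jar) into the aluminium block whose hole is made for it, by shape and closest size, standing upright on the hole's floor so that it warms evenly. Lower each one to the bottom before you let go, never drop it in or tip it over, and leave the weighing bottle and the conical flask where they stand.

Things in the scene. Friction and masses are not known exactly. Their poses are not given: they have to be found in the camera images.
- vial: Smallest and shortest container: round white vial with a black screw cap, body 36 mm across, 78 mm tall overall; the cap is the top 16 mm, about 26 mm across. Loose, stands upright on the bench and is closed. Origin: centre of its underside, z up. About 0.06 kg; can be gripped across the cap or the upper body.
- slim_bottle: Slim round brown bottle with a narrow black cap, body about 50 mm across, 140 mm tall overall; the cap is the top 28 mm, about 27 mm across. Loose, stands upright on the bench and is closed. Origin: centre of its underside, z up. About 0.15 kg; grip it across the cap.
- wide_jar: Wide round off-white jar with a wide black cap, body 64 mm across, 125 mm tall overall; the cap is the top 25 mm, about 51 mm across. Loose, stands upright on the bench and is closed. Origin: centre of its underside, z up. About 0.21 kg; grip it across the cap.
- square_jar: Square white jar with rounded edges and a round blue cap, body 54 x 54 mm, 132 mm tall overall; the cap is the top 27 mm, about 40 mm across. Loose, stands upright on the bench and is closed. Origin: centre of its underside, z up. x and y run square to its flat sides. About 0.16 kg; grip it across the cap.
- block_small_round: Aluminium block with the smallest round hole, 44 mm in diameter. Fixed, 100 x 100 x 45 mm high, one of four, two by two at 103 mm pitch, in the white case of the block warmer; its place among the four varies. Hole on the block's axis, 30 mm deep, flat floor, mouth flared 5 mm all round over the top 7 mm. Origin: centre of its underside, 20 mm above the bench; z up, hole floor at z = 15 mm; x, y along its sides. Case rim 5 mm below block top.
- block_medium_round: Aluminium block with the middle-sized round hole, 59 mm in diameter. Fixed, 100 x 100 x 45 mm high, one of four, two by two at 103 mm pitch, in the white case of the block warmer; its place among the four varies. Hole on the block's axis, 30 mm deep, flat floor, mouth flared 5 mm all round over the top 7 mm. Origin: centre of its underside, 20 mm above the bench; z up, hole floor at z = 15 mm; x, y along its sides. Case rim 5 mm below block top.
- block_large_round: Aluminium block with the largest round hole, 73 mm in diameter. Fixed, 100 x 100 x 45 mm high, one of four, two by two at 103 mm pitch, in the white case of the block warmer; its place among the four varies. Hole on the block's axis, 30 mm deep, flat floor, mouth flared 5 mm all round over the top 7 mm. Origin: centre of its underside, 20 mm above the bench; z up, hole floor at z = 15 mm; x, y along its sides. Case rim 5 mm below block top.
- block_square: Aluminium block with the square hole, 62 x 62 mm, its sides parallel to the block's. Fixed, 100 x 100 x 45 mm high, one of four, two by two at 103 mm pitch, in the white case of the block warmer; its place among the four varies. Hole on the block's axis, 30 mm deep, flat floor, mouth flared 5 mm all round over the top 7 mm. Origin: centre of its underside, 20 mm above the bench; z up, hole floor at z = 15 mm; x, y along its sides. Case rim 5 mm below block top.
- weighing_bottle: Bystander: small lidded glass weighing bottle with an orange filling, 36 mm across, 52 mm tall, loose, standing in the middle of the four containers. Origin: centre of its underside, z up.
- flask: Bystander: clear conical glass flask, 82 mm across at the foot, 130 mm tall, loose, standing behind the containers in front of the hot plate. Origin: centre of its underside, z up.
There are look-alikes about, which are no part of the job. What is shaped like the wide_jar but green is not meant.

How it is judged:
At the end, for the whole second after the job is handed in: Each container stands in the block made for it: within 10 mm of the hole's axis, underside within 4 mm of the hole's floor, upright within about 6 degrees, released and at rest; weighing bottle and flask upright and within 3 cm of where they stood (horizontal distance between vial and block_small_round below 0.01 m and z of vial in the frame of block_small_round between 0.01 and 0.019 m and angle between each of vial, slim_bottle, wide_jar, square_jar's own z axis and vertical below 0.1 rad and linear speed of each of vial, slim_bottle, wide_jar, square_jar below 0.02 m/s and contact force between each of vial, slim_bottle, wide_jar, square_jar and the fingers below 0.2 N and horizontal distance between slim_bottle and block_medium_round below 0.01 m and z of slim_bottle in the frame of block_medium_round between 0.01 and 0.019 m and horizontal distance between wide_jar and block_large_round below 0.01 m and z of wide_jar in the frame of block_large_round between 0.01 and 0.019 m and horizontal distance between square_jar and block_square below 0.01 m and z of square_jar in the frame of block_square between 0.01 and 0.019 m and distance of each of weighing_bottle, flask from where it was at the start of the episode below 0.03 m and angle between each of weighing_bottle, flask's own z axis and vertical below 0.2 rad); the robot touches nothing.
It fails at once if one of the four containers is tipped by more than about 50 degrees (angle between any of vial, slim_bottle, wide_jar, square_jar's own z axis and vertical above 0.9 rad).
It fails at once if the weighing bottle or the flask is knocked over or pushed more than 3 cm (distance of any of weighing_bottle, flask from where it was at the start of the episode above 0.03 m or angle between any of weighing_bottle, flask's own z axis and vertical above 0.5 rad).
It fails at once if a container is dropped into its block: it is moving faster than 0.6 m/s inside the hole ((horizontal distance between vial and block_small_round below 0.02 m and z of vial in the frame of block_small_round below 0.042 m and linear speed of vial above 0.6 m/s) or (horizontal distance between slim_bottle and block_medium_round below 0.02 m and z of slim_bottle in the frame of block_medium_round below 0.042 m and linear speed of slim_bottle above 0.6 m/s) or (horizontal distance between wide_jar and block_large_round below 0.02 m and z of wide_jar in the frame of block_large_round below 0.042 m and linear speed of wide_jar above 0.6 m/s) or (horizontal distance between square_jar and block_square below 0.02 m and z of square_jar in the frame of block_square below 0.042 m and linear speed of square_jar above 0.6 m/s)).
It also fails if it takes over 102 s, if anything falls off the work surface, if the arm or the gripper's body presses on something with over 40 N, if the wrist force passes 120 N, or if a joint passes its speed limit or range.

ROBOT

A 6-joint arm with a two-finger parallel gripper is mounted at the origin on a cart in front of the work surface, level with it; the furniture and walls round the work are solid. World frame = base frame: x ahead of the robot, y to its left, z up, the work surface at z = 0. Lengths are in m, angles in rad, forces in N, time in s.
With the tool pointing down it reaches from about 0.4 to 0.825 m from the base axis. Payload 7 kg.
Tool frame: the origin (TCP) lies midway between the tips of the shut fingers; the grasp point (between the pads) lies hold_point_z behind it (hold_point_z is the distance from the TCP to the grasp point, in m); z points along the fingers, y is the line along which they close (so a half turn about z gives the same grasp; the last joint's range is limited). The gripper opens to 88 mm and grips with 3 to 60 N. Pads are 19 mm wide; open, the fingers measure 130 mm over their backs; the gripper's body (78 mm by 193 mm) begins 47 mm behind the grasp point.
Start: joints at [1.418, 0.359, 0.012, 0, -1.224, -0.288], TCP at [0.288, 0.61, 0.207] pointing down, gripper open.
Joint ranges: [-3.07, 3.07], [-1.43, 2.12], [-1.02, 1.25], [-3.03, 1.67], [-3.05, -0], [-3.03, 3.03]. Speed limits (rad/s): [2.39, 2.39, 3.01, 3.14, 3.14, 3.14].

INTERFACE

Orientations are given as [roll, pitch, yaw] about the fixed x, y, z axes, in that order (R = Rz(yaw) Ry(pitch) Rx(roll)).
In Python, from station import * gives the robot as it stands.
- The arm moves only by the tool apply_moves, never from a script. Its argument "steps" is a list of rows, each an object with "translation": the shift along the world's x, y, z scaled (see below), a list of three; "rotation": the turn, a rotation vector about the world's x, y, z scaled (see below), a list of three. A call has exactly 10 rows; each row is the pose to reach, as a shift and turn from the pose commanded when the call began; what a row does not reach only later rows make up. The controller multiplies each number of a shift by 250 mm and each number of a turn by 30 degrees. A row lasts 1/12 s, in which the tool goes at most 41.7 mm and 7.16 degrees, less where a joint would pass 70% of its speed; a pose out of reach is approached as far as the arm can. A call with a number of a shift or a turn outside -1 to 1 is refused whole. A call with a gripper value outside its range is refused whole. "jaw" is the closure, from -1 (fully open) to 1 (shut), so that 0 is half open, set as the call begins (left out, the last holds). The fingers move at their own pace and stop on an object; "newtons" is the grip in N (left out, the last holds). Time passes only in rows, so rows that repeat a pose let the fingers close, or fill a call up. It gives the time, the measured TCP pose, the force, the opening and the grip force at its end, in the units of the state.
- get_state(): the state, without advancing time (a new reading comes with each control period).
- grab_frame(name): name is "scene" or "top" or "wrist"; returns the picture (384x512x3 uint8, blue, green, red); there is no depth.
- camera_model(name): a dict with "fx", "fy", "cx", "cy" (pixels), "xyz" and "rotation" of the camera in the world. Camera axes: x right, y down, z forward; pixel columns grow to the right and rows downward; lengths in m; the calibration is good to about 2 mm. A picture is of the moment at which its call begins: read the wrist's pose just before it. camera_model takes no time and is no camera call; for the wrist camera it gives the pose at the moment of the call.
- job_done(): hands the job in; it is judged then, once.
The state is a dict: "t": time; "q": joint angles; "qd": joint speeds; "joint_efforts": joint torques, N m; "eef_pos": TCP position; "ee_rot": TCP orientation; "force": force on the tool from outside, world axes, zero at the start; "moment": the same for the moment, N m; "width": finger opening in m; "gripper_force": force on a finger pad.
Only numpy, scipy, OpenCV 4.12 (cv2) and the standard library are available. Lean on these libraries where they do the work, as an engineer would, in place of code of your own. Each camera call takes 0.05 s, during which the arm holds its last target. There are 200 camera calls.

## Working session

There is one attempt and no reset: what is moved stays moved. The work goes in short steps, Python scripts to look and compute and a tool call to move; the robot and the scene stay as the last step left them, time stands still between calls to the robot, and variables do not carry over. Pictures are saved under pics/ and viewed, at most 14 in all, crops included, and the job is handed in when it is done.

Besides the shell and the picture viewer there is one more tool, called by a JSON object that holds its "op" and its "data", one argument or row to a line. apply_moves: Moves the arm, as the interface text tells. Shifts and turns lie within -1 to 1; 1 stands for 250 mm of shift or 30 degrees of turn. Its arguments: {"type":"object","properties":{"steps":{"type":"array"},"jaw":{"type":"number"},"newtons":{"type":"number"}},"required":["steps"]}

```bash
mkdir -p pics; ls
python3 - <<'E'
from station import *
import cv2
s=get_state(); print({k:s[k] for k in s})
for n in ["scene","top","wrist"]:
    print(n,camera_model(n)); cv2.imwrite(f"pics/{n}0.png",grab_frame(n))
E
```

```text
pics
{'t': 0.0, 'q': array([ 1.41806512e+00,  3.59417600e-01,  1.10346909e-02, -3.37152303e-04,
       -1.22410203e+00, -2.88117461e-01]), 'qd': array([-1.18079173e-03,  4.70928575e-04, -3.50057781e-04, -4.26252289e-04,
       -5.06705858e-05, -1.24837367e-04]), 'joint_efforts': array([ 1.88911377e-03, -5.82719994e+01,  2.93042582e+01,  6.99693426e+00,
        6.73938019e-03, -1.76447916e-04]), 'eef_pos': array([0.28782352, 0.60996726, 0.20559468]), 'ee_rot': array([ 3.13988358e+00, -1.75985026e-04, -4.40963346e-01]), 'force': array([0.1242214 , 0.24646736, 0.85857916]), 'moment': array([ 0.04484406, -0.03437153, -0.02958121]), 'gripper_force': 0.0, 'width': 0.08748491318208224}
scene {'fx': 398.3773857177091, 'fy': 398.3773857177091, 'cx': 256.9629572440138, 'cy': 191.17942224897743, 'xyz': array([ 0.07140016, -0.48719981,  0.74346194]), 'rotation': array([-2.38489075, -0.01484124, -0.72934496])}
top {'fx': 399.1181443764781, 'fy': 399.1181443764781, 'cx': 257.4402898492396, 'cy': 192.90066956056796, 'xyz': array([ 0.33914295, -0.01699191,  1.13761533]), 'rotation': array([-2.96178046,  0.00634096, -1.58203792])}
wrist {'fx': 270.43800054898117, 'fy': 270.43800054898117, 'cx': 257.98887887979754, 'cy': 196.04688245770552, 'xyz': array([0.35195419, 0.5812269 , 0.38388477]), 'rotation': array([ 2.87863318e+00, -2.22294848e-03, -2.01184233e+00])}
```

View pics/top0.png

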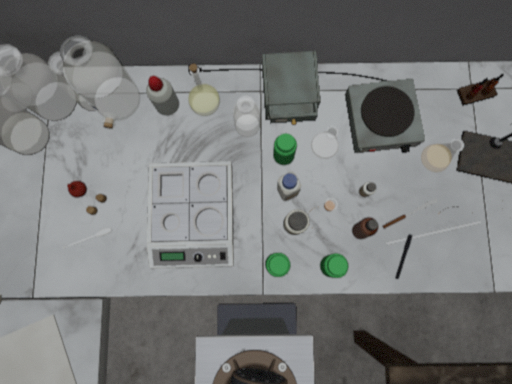

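View pics/scene0.png

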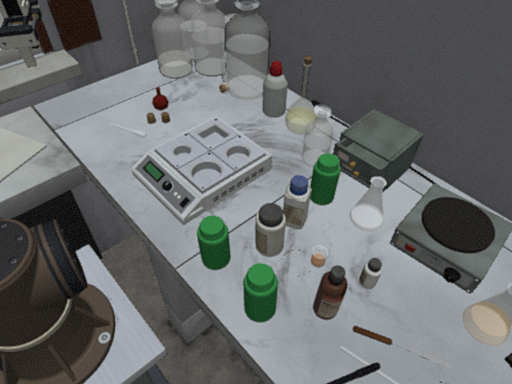

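```bash
python3 -c "
import station
print([ (n,getattr(station,n)) for n in dir(station) if 'hold' in n.lower()]); print([n for n in dir(station) if n[0]!='_'])"
```

```text
[('hold_point_z', 0.0188)]
['Unreachable', 'camera_model', 'get_state', 'grab_frame', 'hold_point_z', 'job_done']
```

The top view shows the warmer at (150–232,163–266): square hole top-left, small round bottom-left, and two larger round holes on the right. The caps are: square jar blue (290,181), wide jar (297,222), vial (369,187), slim bottle (370,226). The weighing bottle is at (330,206) and the flask at (325,145). Three green jars are nearby. Next I'll zoom in.

```bash
cat > h.py <<'E'
import numpy as np, cv2
from scipy.spatial.transform import Rotation as R
from station import *
def cam(n): 
    c=camera_model(n); c['R']=R.from_euler('xyz',c['rotation']).as_matrix(); return c
def proj(c,P):
    p=c['R'].T@(np.array(P,float)-c['xyz']); return np.array([c['cx']+c['fx']*p[0]/p[2],c['cy']+c['fy']*p[1]/p[2]])
def ray(c,u,v):
    d=c['R']@np.array([(u-c['cx'])/c['fx'],(v-c['cy'])/c['fy'],1]); return d/np.linalg.norm(d)
def onz(c,u,v,z):
    d=ray(c,u,v); return c['xyz']+d*(z-c['xyz'][2])/d[2]
E
python3 - <<'E'
from h import *
c=cam('top'); s=cam('scene')
print('base',proj(c,[0,0,0]),'tcp',proj(c,[.288,.61,.2]))
for n,u,v,z in [('sq',290,181,.132),('wide',297,222,.125),('vial',369,187,.078),('slim',370,226,.14),('wb',330,206,.05),('flask',325,145,.0),('g1',285,143,.13),('g2',278,264,.13),('g3',335,265,.13),('b',172,186,.065),('b',208,184,.065),('b',171,222,.065),('b',209,220,.065)]:
    P=onz(c,u,v,z);print(n,P.round(3),np.hypot(P[0],P[1]).round(3),proj(s,P).round(1))
im=cv2.imread('pics/top0.png')
cv2.imwrite('pics/topc.png',cv2.resize(im[120:280,255:390],None,fx=4.2,fy=3.7*4.2/3.7*0.88,interpolation=cv2.INTER_CUBIC)[:600])
cv2.imwrite('pics/topw.png',cv2.resize(im[155:275,140:240],None,fx=5,fy=5,interpolation=cv2.INTER_CUBIC))
E
```

```text
base [255.19158508 395.47001823] tcp [-12.89353156 291.22014315]
sq [ 0.552 -0.097  0.132] 0.561 [298.  180.2]
wide [ 0.447 -0.112  0.125] 0.461 [267.2 210.7]
vial [ 0.544 -0.314  0.078] 0.628 [371.3 259.7]
slim [ 0.433 -0.293  0.14 ] 0.523 [331.1 267.5]
wb [ 0.498 -0.211  0.05 ] 0.541 [315.6 248.6]
flask [ 0.688 -0.214  0.   ] 0.72 [366.7 218.5]
g1 [ 0.655 -0.086  0.13 ] 0.66 [325.7 157.8]
g2 [ 0.342 -0.062  0.13 ] 0.348 [211.  220.8]
g3 [ 0.338 -0.203  0.13 ] 0.394 [257.2 268.2]
b [0.556 0.222 0.065] 0.599 [212.2 133.9]
b [0.561 0.123 0.065] 0.574 [236.9 151.5]
b [0.457 0.222 0.065] 0.508 [181.6 149.6]
b [0.461 0.119 0.065] 0.477 [206.9 169.6]
```

View pics/topc.png

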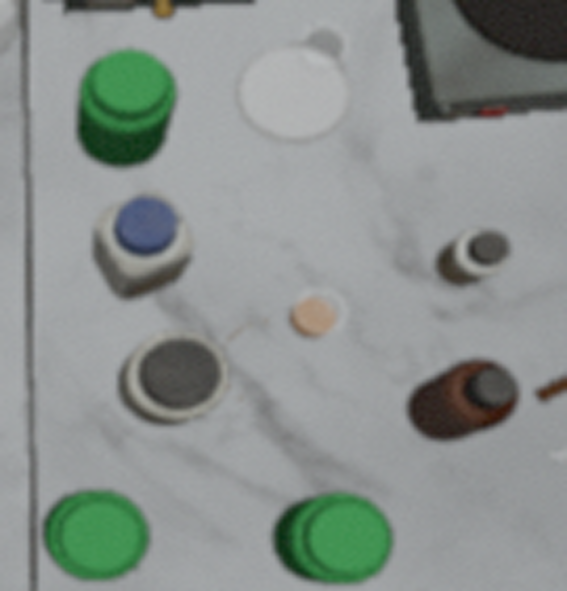

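View pics/topw.png

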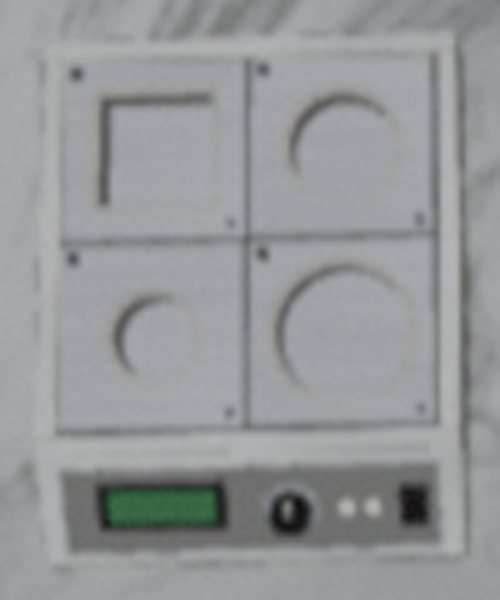

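Layout confirmed: square top-left, medium top-right, small bottom-left, large bottom-right. The square jar is yawed relative to the warmer. I'll stop over the warmer for a wrist view.

{"op": "apply_moves", "data": {
  "steps": [
    {"translation": [0.48, -0.8, 0.18], "rotation": [0, 0, 0.84]},
    {"translation": [0.96, -1, 0.18], "rotation": [0, 0, 0.84]},
    {"translation": [0.96, -1, 0.18], "rotation": [0, 0, 0.84]},
    {"translation": [0.96, -1, 0.18], "rotation": [0, 0, 0.84]},
    {"translation": [0.96, -1, 0.18], "rotation": [0, 0, 0.84]},
    {"translation": [0.96, -1, 0.18], "rotation": [0, 0, 0.84]},
    {"translation": [0.96, -1, 0.18], "rotation": [0, 0, 0.84]},
    {"translation": [0.96, -1, 0.18], "rotation": [0, 0, 0.84]},
    {"translation": [0.96, -1, 0.18], "rotation": [0, 0, 0.84]},
    {"translation": [0.96, -1, 0.18], "rotation": [0, 0, 0.84]}
  ],
  "jaw": -1,
  "newtons": 15
}}

```text
t: 0.98
eef_pos: [0.5306, 0.3573, 0.2518]
ee_rot: [3.141, -0.0, -0.005]
force: [0.0, 1.3, -0.7]
width: 0.0874
gripper_force: 0.0
```

{"op": "apply_moves", "data": {
  "steps": [
    {"translation": [0, -0.76, 0], "rotation": [0, 0, 0]},
    {"translation": [0, -0.76, 0], "rotation": [0, 0, 0]},
    {"translation": [0, -0.76, 0], "rotation": [0, 0, 0]},
    {"translation": [0, -0.76, 0], "rotation": [0, 0, 0]},
    {"translation": [0, -0.76, 0], "rotation": [0, 0, 0]},
    {"translation": [0, -0.76, 0], "rotation": [0, 0, 0]},
    {"translation": [0, -0.76, 0], "rotation": [0, 0, 0]},
    {"translation": [0, -0.76, 0], "rotation": [0, 0, 0]},
    {"translation": [0, -0.76, 0], "rotation": [0, 0, 0]},
    {"translation": [0, -0.76, 0], "rotation": [0, 0, 0]}
  ]
}}

```text
t: 1.82
eef_pos: [0.5279, 0.1715, 0.2512]
ee_rot: [3.141, 0.0, 0.0]
force: [-0.4, -0.0, 0.7]
width: 0.0876
gripper_force: 0.0
```

Run:
```python
from h import *
c=cam('wrist'); im=grab_frame('wrist'); cv2.imwrite('pics/w1.png',im); np.save('w1.npy',c,allow_pickle=True)
s=get_state(); print(s['t'],s['eef_pos'],s['ee_rot'],s['q'],s['force'],c['xyz'],c['rotation'])
```

```text
1.8667 [0.52792973 0.17147649 0.25120137] [3.14132528e+00 4.81965242e-04 3.21681185e-04] [ 6.66801879e-01  1.35056708e-01 -1.84555750e-01 -9.24750056e-05
 -1.25172799e+00  9.04345225e-01] [ 0.43890961  0.15926665 -0.53372298] [0.5987418  0.17244173 0.42933641] [ 2.87764233e+00 -1.23373606e-03 -1.57061290e+00]
```

View pics/w1.png

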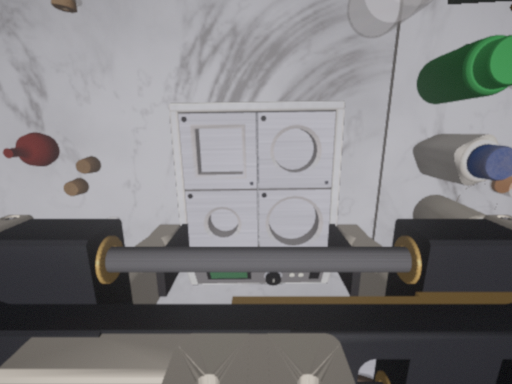

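The wrist view shows all four holes, with the block gap crossing near (258,189) and the gripper covering the lower part. I'll fit the gap lines in both views.

```bash
cat > gap.py <<'E'
from h import *
def sub(a):
    i=int(np.argmin(a)); 
    if 0<i<len(a)-1:
        d=a[i-1]-2*a[i]+a[i+1]; return i+(0.5*(a[i-1]-a[i+1])/d if d else 0)
    return np.nan
def fit(g,c,vr,vc,hr,hc):
    V=[onz(c,vc[0]+sub(g[v,vc[0]:vc[1]]),v,.065)[:2] for v in vr]
    H=[onz(c,u,hr[0]+sub(g[hr[0]:hr[1],u]),.065)[:2] for u in hc]
    L=[]
    for P,k in ((V,0),(H,1)):
        P=np.array(P); P=P[~np.isnan(P).any(1)]
        t,w=P[:,k],P[:,1-k]
        for _ in range(4):
            p=np.polyfit(t,w,1); r=abs(w-np.polyval(p,t)); m=r<=max(2.5*np.median(r),5e-4); t,w=t[m],w[m]
        L.append(p); print('slope deg',np.degrees(np.arctan(p[0])).round(2),'n',len(t),'res mm',(1e3*np.std(w-np.polyval(p,t))).round(2))
    (a,b),(d,e)=L  # y=a x+b ; x=d y+e
    x=(d*b+e)/(1-a*d); return x,a*x+b
g=cv2.cvtColor(cv2.imread('pics/w1.png'),6).astype(float); c=np.load('w1.npy',allow_pickle=True).item()
print('wrist centre',fit(g,c,list(range(114,184))+list(range(194,215)),(250,268),(182,196),list(range(185,250))+list(range(268,328))))
g=cv2.cvtColor(cv2.imread('pics/top0.png'),6).astype(float)
print('top centre',fit(g,cam('top'),list(range(168,199))+list(range(207,237)),(185,194),(199,208),list(range(154,186))+list(range(193,226))))
E
python3 gap.py
```

```text
slope deg 0.68 n 78 res mm 0.19
slope deg -0.83 n 118 res mm 0.09
wrist centre (np.float64(0.5105719708381042), np.float64(0.17280033889751314))
slope deg 0.91 n 58 res mm 0.13
slope deg -0.98 n 56 res mm 0.25
top centre (np.float64(0.5104581738391574), np.float64(0.17439007515965543))
```

Both views agree: warmer centre (0.5105, 0.1736), yaw about 0.85°. On to the vial.

{"op": "apply_moves", "data": {
  "steps": [
    {"translation": [0.06, -1, 0], "rotation": [0, 0, 0]},
    {"translation": [0.06, -1, 0], "rotation": [0, 0, 0]},
    {"translation": [0.06, -1, 0], "rotation": [0, 0, 0]},
    {"translation": [0.06, -1, 0], "rotation": [0, 0, 0]},
    {"translation": [0.06, -1, 0], "rotation": [0, 0, 0]},
    {"translation": [0.06, -1, 0], "rotation": [0, 0, 0]},
    {"translation": [0.06, -1, 0], "rotation": [0, 0, 0]},
    {"translation": [0.06, -1, 0], "rotation": [0, 0, 0]},
    {"translation": [0.06, -1, 0], "rotation": [0, 0, 0]},
    {"translation": [0.06, -1, 0], "rotation": [0, 0, 0]}
  ]
}}

```text
t: 2.7
eef_pos: [0.5432, -0.0784, 0.2514]
ee_rot: [-3.141, 0.0, 0.0]
force: [0.1, 0.7, 0.5]
width: 0.0877
gripper_force: 0.0
```

{"op": "apply_moves", "data": {
  "steps": [
    {"translation": [0, -0.94, -0.32], "rotation": [0, 0, 0]},
    {"translation": [0, -0.94, -0.32], "rotation": [0, 0, 0]},
    {"translation": [0, -0.94, -0.32], "rotation": [0, 0, 0]},
    {"translation": [0, -0.94, -0.32], "rotation": [0, 0, 0]},
    {"translation": [0, -0.94, -0.32], "rotation": [0, 0, 0]},
    {"translation": [0, -0.94, -0.32], "rotation": [0, 0, 0]},
    {"translation": [0, -0.94, -0.32], "rotation": [0, 0, 0]},
    {"translation": [0, -0.94, -0.32], "rotation": [0, 0, 0]},
    {"translation": [0, -0.94, -0.32], "rotation": [0, 0, 0]},
    {"translation": [0, -0.94, -0.32], "rotation": [0, 0, 0]}
  ]
}}

```text
t: 3.53
eef_pos: [0.5439, -0.313, 0.1722]
ee_rot: [3.141, -0.001, 0.001]
force: [-0.0, 0.0, 0.6]
width: 0.0879
gripper_force: 0.0
```

Run:
```python
from h import *
c=cam('wrist'); im=grab_frame('wrist'); cv2.imwrite('pics/w2.png',im); np.save('w2.npy',c,allow_pickle=True)
s=get_state(); print(s['t'],s['eef_pos'],s['ee_rot'],s['force'])
```

```text
3.5833 [ 0.54395484 -0.31297459  0.17241922] [ 3.14129233e+00 -1.32502128e-03  1.43906078e-03] [-0.81448502  0.46064931  0.75148514]
```

View pics/w2.png

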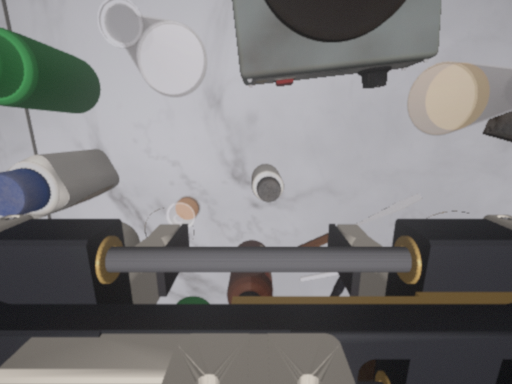

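The vial cap is at about (268,188) with a clear approach between the fingers. I'll measure it by its dark mask, and cross-check in the top view.

```bash
cat > cap.py <<'E'
from h import *
def blob(m,box):
    u0,v0,u1,v1=box; k=np.zeros(m.shape,np.uint8); k[v0:v1,u0:u1]=m[v0:v1,u0:u1]
    n,l,st,_=cv2.connectedComponentsWithStats(k); i=1+np.argmax(st[1:,4]); return (l==i).astype(np.uint8)
def cap(im,c,box,mask,z,d):
    """cap top disc (diameter d, height z): extreme chord away from the camera's nadir"""
    b=blob(mask(im),box); cs,_=cv2.findContours(b,0,cv2.CHAIN_APPROX_NONE); P=max(cs,key=len)[:,0].astype(float)
    W=np.array([onz(c,u,v,z)[:2] for u,v in P]); n=c['xyz'][:2]; o=W.mean(0)-n; o/=np.linalg.norm(o); t=np.array([-o[1],o[0]])
    a,s=W@o,W@t; px=z_px=(c['xyz'][2]-z)/c['fx']
    far=a.max()+px/2; mid=(s.max()+s.min())/2; w=s.max()-s.min()+px
    q=(far-d/2)*o+mid*t; print('px',P.min(0),P.max(0),'xy',q.round(4),'width mm',(w*1e3).round(1),'length mm',((a.max()-a.min()+px)*1e3).round(1)); return q
dark=lambda im:((im.max(2)<95)&(im.max(2).astype(int)-im.min(2)<25)).astype(np.uint8)
blue=lambda im:((im[:,:,0].astype(int)-im[:,:,2]>25)).astype(np.uint8)
E
python3 - <<'E'
from cap import *
im=cv2.imread('pics/w2.png'); c=np.load('w2.npy',allow_pickle=True).item()
print(im[180:200:3,255:285:3].max(2)); cap(im,c,(250,165,290,205),dark,.078,.026)
t=cv2.imread('pics/top0.png'); T=cam('top'); 
for nm,box,m,z,d in [('vial',(364,180,380,194),dark,.078,.026),('slim',(362,216,382,234),dark,.14,.027),('wide',(284,208,312,236),dark,.125,.051),('sq',(280,170,302,192),blue,.132,.04)]:
    print(nm); cap(t,T,box,m,z,d)
E
```

```text
[[198 190  80  90 101 105  97 108 192 175]
 [197  97  96 107 110 115 117 106 148 184]
 [195  87 106 106 108 111 114 111 106 188]
 [193 100 108 111 108 105 107 106 111 185]
 [191 108 107 107 108 108 102 105 115 174]
 [175 147 107 108 107 107 107 105 140 173]
 [185 175 120 113 112 111 111 118 171 172]]
px [258. 177.] [277. 187.] xy [ 0.5649 -0.3204] width mm 21.1 length mm 10.0
vial
px [367. 183.] [375. 191.] xy [ 0.5439 -0.3175] width mm 23.4 length mm 24.9
slim
px [365. 218.] [377. 230.] xy [ 0.4373 -0.2979] width mm 33.0 length mm 32.6
wide
px [288. 212.] [306. 230.] xy [ 0.4489 -0.1129] width mm 47.8 length mm 48.9
sq
px [283. 174.] [296. 187.] xy [ 0.5534 -0.0947] width mm 36.7 length mm 40.0
```

```bash
sed -i 's/<95/<145/' cap.py
python3 - <<'E'
from cap import *
im=cv2.imread('pics/w2.png'); c=np.load('w2.npy',allow_pickle=True).item()
cap(im,c,(250,165,290,205),dark,.078,.026)
cap(im,c,(0,160,65,220),blue,.132,.04)
t=cv2.imread('pics/top0.png'); T=cam('top'); 
for nm,box,m,z,d in [('vial',(364,180,380,194),dark,.078,.026),('wide',(284,208,312,236),dark,.125,.051)]:
    print(nm); cap(t,T,box,m,z,d)
E
```

```text
px [257. 177.] [280. 201.] xy [ 0.548  -0.3234] width mm 25.3 length mm 27.6
px [  0. 169.] [ 49. 215.] xy [ 0.5583 -0.1082] width mm 36.6 length mm 51.0
vial
px [366. 182.] [376. 192.] xy [ 0.5467 -0.3224] width mm 30.0 length mm 32.7
wide
px [284. 208.] [311. 235.] xy [ 0.4602 -0.1202] width mm 63.3 length mm 78.7
```

Vial at (0.547, −0.3225); the cap width of 25 mm checks out. Descend and grip the upper body.

{"op": "apply_moves", "data": {
  "steps": [
    {"translation": [0.012, -0.034, -0.1], "rotation": [0, 0, 0]},
    {"translation": [0.012, -0.034, -0.2], "rotation": [0, 0, 0]},
    {"translation": [0.012, -0.034, -0.3], "rotation": [0, 0, 0]},
    {"translation": [0.012, -0.034, -0.4], "rotation": [0, 0, 0]},
    {"translation": [0.012, -0.034, -0.47], "rotation": [0, 0, 0]},
    {"translation": [0.012, -0.034, -0.53], "rotation": [0, 0, 0]},
    {"translation": [0.012, -0.034, -0.53], "rotation": [0, 0, 0]},
    {"translation": [0.012, -0.034, -0.53], "rotation": [0, 0, 0]},
    {"translation": [0.012, -0.034, -0.53], "rotation": [0, 0, 0]},
    {"translation": [0.012, -0.034, -0.53], "rotation": [0, 0, 0]}
  ]
}}

```text
t: 4.42
eef_pos: [0.5473, -0.3229, 0.0409]
ee_rot: [3.141, -0.003, 0.0]
force: [-0.4, -0.3, 0.2]
width: 0.0872
gripper_force: 0.0
```

{"op": "apply_moves", "data": {
  "steps": [
    {"translation": [0, 0, 0], "rotation": [0, 0, 0]},
    {"translation": [0, 0, 0], "rotation": [0, 0, 0]},
    {"translation": [0, 0, 0], "rotation": [0, 0, 0]},
    {"translation": [0, 0, 0], "rotation": [0, 0, 0]},
    {"translation": [0, 0, 0], "rotation": [0, 0, 0]},
    {"translation": [0, 0, 0], "rotation": [0, 0, 0]},
    {"translation": [0, 0, 0], "rotation": [0, 0, 0]},
    {"translation": [0, 0, 0], "rotation": [0, 0, 0]},
    {"translation": [0, 0, 0], "rotation": [0, 0, 0]},
    {"translation": [0, 0, 0], "rotation": [0, 0, 0]}
  ],
  "jaw": 1,
  "newtons": 12
}}

```text
t: 5.25
eef_pos: [0.5459, -0.323, 0.0389]
ee_rot: [-3.142, 0.0, -0.001]
force: [0.2, -1.2, -1.0]
width: 0.03
gripper_force: 10.9
```

Width is 30 mm instead of 36, so I'll check the grip in the scene view.

Run:
```python
from h import *
im=grab_frame('scene'); c=cam('scene'); u,v=proj(c,[.547,-.322,.05]).astype(int); print(u,v)
cv2.imwrite('pics/s2.png',cv2.resize(im[v-50:v+50,u-65:u+65],None,fx=6,fy=6,interpolation=cv2.INTER_CUBIC))
```

```text
372 269
```

View pics/s2.png

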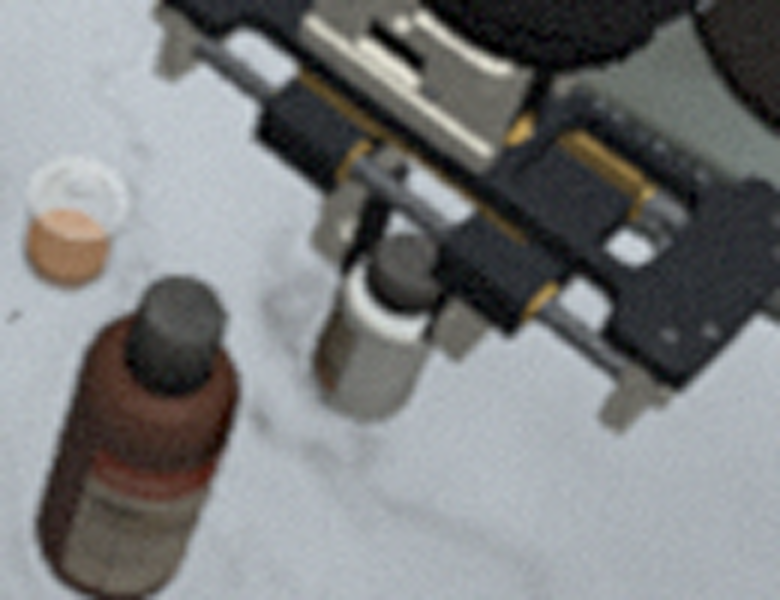

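The fingers sit around the vial's shoulder, with the vial upright. I'll check whether its centre is offset along x using the scene camera.

Run:
```python
from cap import *
c=cam('scene'); im0=cv2.imread('pics/scene0.png')
print(proj(c,[.547,-.3225,.078]),'now cap',onz(c,307+410/6,219+255/6,.078))
# initial underside: brightest body; report body blob of original scene crop
cap(im0,c,(358,250,386,275),dark,.078,.026)
for x,y,z in [(.547-.018,-.3225,0),(.547,-.3225+.018,0),(.547,-.3225,0.062)]: print(proj(c,[x,y,z]).round(1))
cv2.imwrite('pics/s3.png',np.hstack([cv2.resize(im0[240:300,345:400],None,fx=7,fy=7,interpolation=2)]))
```

```text
[375.6956509  261.70977529] now cap [ 0.54685945 -0.32172619  0.078     ]
px [367. 258.] [381. 272.] xy [ 0.5454 -0.3222] width mm 28.2 length mm 37.7
[361.9 287.2]
[360.4 276.6]
[373.9 266.2]
```

View pics/s3.png

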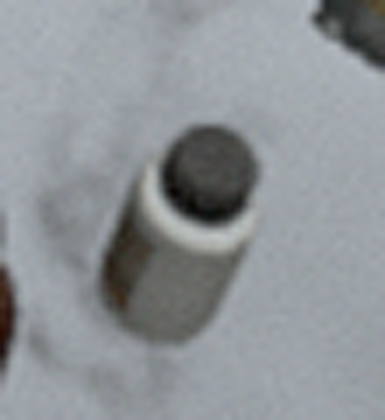

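The vial is centred, so the pads are on its tapering shoulder. I'll regrip on the straight-sided cap, higher up.

{"op": "apply_moves", "data": {
  "steps": [
    {"translation": [0, 0, 0], "rotation": [0, 0, 0]},
    {"translation": [0, 0, 0], "rotation": [0, 0, 0]},
    {"translation": [0, 0, 0], "rotation": [0, 0, 0]},
    {"translation": [0, 0, 0], "rotation": [0, 0, 0]},
    {"translation": [0, 0, 0], "rotation": [0, 0, 0]},
    {"translation": [0, 0, 0.03], "rotation": [0, 0, 0]},
    {"translation": [0, 0, 0.056], "rotation": [0, 0, 0]},
    {"translation": [0, 0, 0.056], "rotation": [0, 0, 0]},
    {"translation": [0, 0, 0.056], "rotation": [0, 0, 0]},
    {"translation": [0, 0, 0.056], "rotation": [0, 0, 0]}
  ],
  "jaw": -0.4
}}

```text
t: 6.13
eef_pos: [0.5461, -0.323, 0.0533]
ee_rot: [3.142, -0.001, -0.001]
force: [-0.1, 0.5, 0.0]
width: 0.0614
gripper_force: 0.0
```

{"op": "apply_moves", "data": {
  "steps": [
    {"translation": [0, 0, 0], "rotation": [0, 0, 0]},
    {"translation": [0, 0, 0], "rotation": [0, 0, 0]},
    {"translation": [0, 0, 0], "rotation": [0, 0, 0]},
    {"translation": [0, 0, 0], "rotation": [0, 0, 0]},
    {"translation": [0, 0, 0], "rotation": [0, 0, 0]},
    {"translation": [0, 0, 0], "rotation": [0, 0, 0]},
    {"translation": [0, 0, 0], "rotation": [0, 0, 0]},
    {"translation": [0, 0, 0], "rotation": [0, 0, 0]},
    {"translation": [0, 0, 0], "rotation": [0, 0, 0]},
    {"translation": [0, 0, 0], "rotation": [0, 0, 0]}
  ],
  "jaw": 1,
  "newtons": 15
}}

```text
t: 6.97
eef_pos: [0.5459, -0.323, 0.053]
ee_rot: [-3.141, 0.0, -0.001]
force: [0.2, -0.1, -1.0]
width: 0.0224
gripper_force: 14.9
```

{"op": "apply_moves", "data": {
  "steps": [
    {"translation": [0, 0, 0.1], "rotation": [0, 0, 0]},
    {"translation": [0, 0, 0.24], "rotation": [0, 0, 0]},
    {"translation": [0, 0, 0.38], "rotation": [0, 0, 0]},
    {"translation": [0, 0, 0.52], "rotation": [0, 0, 0]},
    {"translation": [0, 0.08, 0.66], "rotation": [0, 0, 0]},
    {"translation": [0, 0.2, 0.73], "rotation": [0, 0, 0]},
    {"translation": [0, 0.34, 0.73], "rotation": [0, 0, 0]},
    {"translation": [0, 0.48, 0.73], "rotation": [0, 0, 0]},
    {"translation": [0, 0.62, 0.73], "rotation": [0, 0, 0]},
    {"translation": [0, 0.76, 0.73], "rotation": [0, 0, 0]}
  ]
}}

```text
t: 7.8
eef_pos: [0.5456, -0.1316, 0.2358]
ee_rot: [-3.141, -0.001, -0.001]
force: [0.5, -0.3, -0.0]
width: 0.0227
gripper_force: 14.9
```

{"op": "apply_moves", "data": {
  "steps": [
    {"translation": [-0.05, 0.14, 0], "rotation": [0, 0, 0]},
    {"translation": [-0.1, 0.28, 0], "rotation": [0, 0, 0]},
    {"translation": [-0.15, 0.42, 0], "rotation": [0, 0, 0]},
    {"translation": [-0.2, 0.56, 0], "rotation": [0, 0, 0]},
    {"translation": [-0.25, 0.7, 0], "rotation": [0, 0, 0]},
    {"translation": [-0.3, 0.84, 0], "rotation": [0, 0, 0]},
    {"translation": [-0.35, 0.96, 0], "rotation": [0, 0, 0]},
    {"translation": [-0.356, 1, 0], "rotation": [0, 0, 0]},
    {"translation": [-0.356, 1, 0], "rotation": [0, 0, 0]},
    {"translation": [-0.356, 1, 0], "rotation": [0, 0, 0]}
  ]
}}

```text
t: 8.63
eef_pos: [0.4569, 0.1173, 0.2357]
ee_rot: [-3.142, -0.0, 0.001]
force: [0.2, 0.4, -1.1]
width: 0.0226
gripper_force: 14.9
```

{"op": "apply_moves", "data": {
  "steps": [
    {"translation": [0, 0.1, 0], "rotation": [0, 0, 0]},
    {"translation": [0, 0.22, 0], "rotation": [0, 0, 0]},
    {"translation": [0, 0.32, 0], "rotation": [0, 0, 0]},
    {"translation": [0, 0.4, -0.05], "rotation": [0, 0, 0]},
    {"translation": [0, 0.43, -0.14], "rotation": [0, 0, 0]},
    {"translation": [0, 0.43, -0.24], "rotation": [0, 0, 0]},
    {"translation": [0, 0.43, -0.32], "rotation": [0, 0, 0]},
    {"translation": [0, 0.43, -0.37], "rotation": [0, 0, 0]},
    {"translation": [0, 0.43, -0.37], "rotation": [0, 0, 0]},
    {"translation": [0, 0.43, -0.37], "rotation": [0, 0, 0]}
  ]
}}

```text
t: 9.47
eef_pos: [0.4575, 0.2232, 0.1428]
ee_rot: [3.14, 0.001, -0.002]
force: [0.5, -0.1, 0.8]
width: 0.0225
gripper_force: 14.9
```

{"op": "apply_moves", "data": {
  "steps": [
    {"translation": [0, 0.004, -0.03], "rotation": [0, 0, 0]},
    {"translation": [0, 0.004, -0.06], "rotation": [0, 0, 0]},
    {"translation": [0, 0.004, -0.09], "rotation": [0, 0, 0]},
    {"translation": [0, 0.004, -0.12], "rotation": [0, 0, 0]},
    {"translation": [0, 0.004, -0.15], "rotation": [0, 0, 0]},
    {"translation": [0, 0.004, -0.175], "rotation": [0, 0, 0]},
    {"translation": [0, 0.004, -0.195], "rotation": [0, 0, 0]},
    {"translation": [0, 0.004, -0.21], "rotation": [0, 0, 0]},
    {"translation": [0, 0.004, -0.218], "rotation": [0, 0, 0]},
    {"translation": [0, 0.004, -0.218], "rotation": [0, 0, 0]}
  ]
}}

```text
t: 10.3
eef_pos: [0.4571, 0.2255, 0.0883]
ee_rot: [3.141, 0.0, -0.001]
force: [0.7, 0.3, -0.1]
width: 0.0222
gripper_force: 14.9
```

{"op": "apply_moves", "data": {
  "steps": [
    {"translation": [0, 0, -0.002], "rotation": [0, 0, 0]},
    {"translation": [0, 0, -0.004], "rotation": [0, 0, 0]},
    {"translation": [0, 0, -0.006], "rotation": [0, 0, 0]},
    {"translation": [0, 0, -0.008], "rotation": [0, 0, 0]},
    {"translation": [0, 0, -0.008], "rotation": [0, 0, 0]},
    {"translation": [0, 0, -0.008], "rotation": [0, 0, 0]},
    {"translation": [0, 0, -0.008], "rotation": [0, 0, 0]},
    {"translation": [0, 0, -0.008], "rotation": [0, 0, 0]},
    {"translation": [0, 0, -0.008], "rotation": [0, 0, 0]},
    {"translation": [0, 0, -0.008], "rotation": [0, 0, 0]}
  ]
}}

```text
t: 11.13
eef_pos: [0.4578, 0.2261, 0.0878]
ee_rot: [-3.14, -0.002, -0.0]
force: [-1.3, -0.5, 7.3]
width: 0.0225
gripper_force: 15.2
```

On the floor (7 N upward). Release and rise, then head for the slim bottle.

{"op": "apply_moves", "data": {
  "steps": [
    {"translation": [0, 0, 0.004], "rotation": [0, 0, 0]},
    {"translation": [0, 0, 0.004], "rotation": [0, 0, 0]},
    {"translation": [0, 0, 0.004], "rotation": [0, 0, 0]},
    {"translation": [0, 0, 0.004], "rotation": [0, 0, 0]},
    {"translation": [0, 0, 0.004], "rotation": [0, 0, 0]},
    {"translation": [0, 0, 0.1], "rotation": [0, 0, 0]},
    {"translation": [0, 0, 0.24], "rotation": [0, 0, 0]},
    {"translation": [0, 0, 0.4], "rotation": [0, 0, 0]},
    {"translation": [0, 0, 0.56], "rotation": [0, 0, 0]},
    {"translation": [0, 0, 0.65], "rotation": [0, 0, 0]}
  ],
  "jaw": -1
}}

```text
t: 11.97
eef_pos: [0.4582, 0.226, 0.2537]
ee_rot: [-3.139, -0.004, -0.001]
force: [0.9, 1.0, 1.2]
width: 0.0833
gripper_force: 0.0
```

{"op": "apply_moves", "data": {
  "steps": [
    {"translation": [-0.04, -1, 0], "rotation": [0, 0, 0]},
    {"translation": [-0.04, -1, 0], "rotation": [0, 0, 0]},
    {"translation": [-0.04, -1, 0], "rotation": [0, 0, 0]},
    {"translation": [-0.04, -1, 0], "rotation": [0, 0, 0]},
    {"translation": [-0.04, -1, 0], "rotation": [0, 0, 0]},
    {"translation": [-0.04, -1, 0], "rotation": [0, 0, 0]},
    {"translation": [-0.04, -1, 0], "rotation": [0, 0, 0]},
    {"translation": [-0.04, -1, 0], "rotation": [0, 0, 0]},
    {"translation": [-0.04, -1, 0], "rotation": [0, 0, 0]},
    {"translation": [-0.04, -1, 0], "rotation": [0, 0, 0]}
  ]
}}

```text
t: 12.8
eef_pos: [0.4471, -0.0238, 0.249]
ee_rot: [-3.141, 0.0, -0.0]
force: [0.1, -0.7, -0.3]
width: 0.0876
gripper_force: 0.0
```

{"op": "apply_moves", "data": {
  "steps": [
    {"translation": [-0.04, -1, 0], "rotation": [0, 0, 0]},
    {"translation": [-0.04, -1, 0], "rotation": [0, 0, 0]},
    {"translation": [-0.04, -1, 0], "rotation": [0, 0, 0]},
    {"translation": [-0.04, -1, 0], "rotation": [0, 0, 0]},
    {"translation": [-0.04, -1, 0], "rotation": [0, 0, 0]},
    {"translation": [-0.04, -1, 0], "rotation": [0, 0, 0]},
    {"translation": [-0.04, -1, 0], "rotation": [0, 0, 0]},
    {"translation": [-0.04, -1, 0], "rotation": [0, 0, 0]},
    {"translation": [-0.04, -1, 0], "rotation": [0, 0, 0]},
    {"translation": [-0.04, -1, 0], "rotation": [0, 0, 0]}
  ]
}}

```text
t: 13.63
eef_pos: [0.4376, -0.273, 0.249]
ee_rot: [-3.141, 0.0, 0.001]
force: [0.0, 0.4, -0.0]
width: 0.088
gripper_force: 0.0
```

Run:
```python
from cap import *
c=cam('wrist'); im=grab_frame('wrist'); cv2.imwrite('pics/w3.png',im); np.save('w3.npy',c,allow_pickle=True)
s=get_state(); print(s['t'],s['eef_pos'],s['ee_rot'],s['force'])
t=grab_frame('top'); cv2.imwrite('pics/t3.png',t); T=cam('top')
print('vial now?'); cap(t,T,(160,205,185,235),dark,.113,.026)
print('expect slim px wrist',proj(c,[.437,-.297,.14])); S=cam('scene'); print('scene',proj(S,[.437,-.297,.14]))
cap(cv2.imread('pics/scene0.png'),S,(318,255,350,290),dark,.14,.027)
```

```text
13.6833 [ 0.43767219 -0.27295924  0.2491646 ] [-3.14155183e+00 -2.57643305e-04  1.78906648e-03] [0.13271815 0.51589578 0.57938536]
vial now?
px [161. 216.] [171. 225.] xy [0.4562 0.2261] width mm 26.4 length mm 28.4
expect slim px wrist [280.4307933  190.68051312]
scene [334.31754981 267.74145807]
px [318. 265.] [347. 289.] xy [ 0.4356 -0.3046] width mm 48.5 length mm 61.0
```

View pics/w3.png

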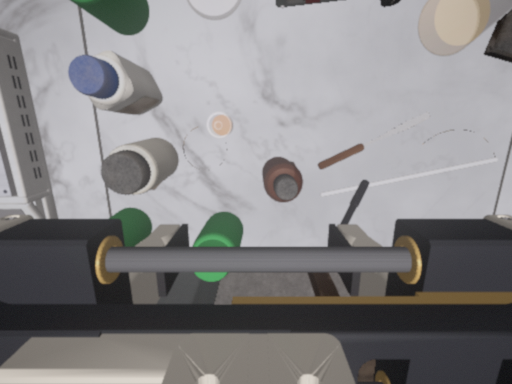

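The vial stands in its hole (0.456, 0.226), about 3 mm off axis. The slim bottle's cap is at about (286,187) in the wrist view, with the green jars clear of it.

Run:
```python
from cap import *
c=np.load('w3.npy',allow_pickle=True).item(); im=cv2.imread('pics/w3.png')
print(onz(c,286,187,.14))
cl=cv2.medianBlur(im,5); neu=lambda im:((im.max(2)<145)&(im.max(2)>55)&(im.max(2).astype(int)-im.min(2)<18)).astype(np.uint8)
cap(cl,c,(268,170,302,206),neu,.14,.027)
print('others'); cap(im,c,(95,145,155,200),dark,.125,.051); cap(im,c,(65,50,122,100),blue,.132,.04)
for n,x,y in [('g3',.338,-.203)]: print(n)
```

```text
[ 0.44113883 -0.30297606  0.14      ]
px [268. 174.] [301. 201.] xy [ 0.4376 -0.3016] width mm 38.0 length mm 32.2
others
px [ 99. 145.] [150. 199.] xy [ 0.4573 -0.1121] width mm 62.7 length mm 63.3
px [69. 55.] [117.  96.] xy [ 0.5548 -0.1012] width mm 37.4 length mm 49.6
g3
```

Run:
```python
from cap import *
c=np.load('w3.npy',allow_pickle=True).item(); im=cv2.imread('pics/w3.png'); S=cam('scene'); T=cam('top')
for v in (306,312): print('scene',onz(S,307+183/6,219+v/6,.14).round(4))
print('top',onz(T,372.4,225.5,.14).round(4))
a=im[165:210,262:312]; b=cv2.imread('pics/top0.png')[212:240,355:385]; d=cv2.imread('pics/scene0.png')[255:325,310:350]
f=lambda x,k: cv2.resize(x,None,fx=k,fy=k,interpolation=2)
A,B,D=f(a,8),f(b,10),f(d,6); H=max(A.shape[0],B.shape[0],D.shape[0])
o=np.hstack([cv2.copyMakeBorder(x,0,H-x.shape[0],0,10,0) for x in (f(a,6),f(b,8),f(d,5))]) if False else None
o=[cv2.copyMakeBorder(x,0,360-x.shape[0],0,0,0) for x in (f(a,6),f(b,8),f(d,5))]; cv2.imwrite('pics/slim.png',np.hstack(o)); print([x.shape for x in o])
```

```text
scene [ 0.4377 -0.3038  0.14  ]
scene [ 0.4361 -0.3051  0.14  ]
top [ 0.4342 -0.299   0.14  ]
[(360, 300, 3), (360, 240, 3), (360, 200, 3)]
```

View pics/slim.png

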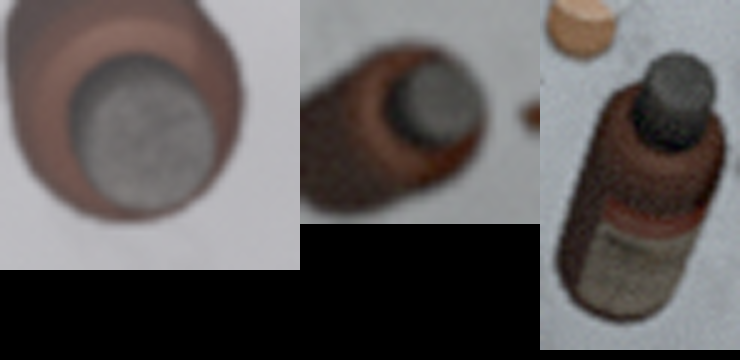

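Slim cap averaged over three views: (0.438, −0.303). Descend and grip the cap.

{"op": "apply_moves", "data": {
  "steps": [
    {"translation": [0.002, -0.06, -0.1], "rotation": [0, 0, 0]},
    {"translation": [0.002, -0.118, -0.2], "rotation": [0, 0, 0]},
    {"translation": [0.002, -0.118, -0.3], "rotation": [0, 0, 0]},
    {"translation": [0.002, -0.118, -0.4], "rotation": [0, 0, 0]},
    {"translation": [0.002, -0.118, -0.48], "rotation": [0, 0, 0]},
    {"translation": [0.002, -0.118, -0.54], "rotation": [0, 0, 0]},
    {"translation": [0.002, -0.118, -0.54], "rotation": [0, 0, 0]},
    {"translation": [0.002, -0.118, -0.54], "rotation": [0, 0, 0]},
    {"translation": [0.002, -0.118, -0.54], "rotation": [0, 0, 0]},
    {"translation": [0.002, -0.118, -0.54], "rotation": [0, 0, 0]}
  ]
}}

```text
t: 14.57
eef_pos: [0.4386, -0.304, 0.1156]
ee_rot: [3.141, -0.002, 0.0]
force: [0.1, -0.4, 1.0]
width: 0.0877
gripper_force: 0.0
```

{"op": "apply_moves", "data": {
  "steps": [
    {"translation": [0, 0, 0], "rotation": [0, 0, 0]},
    {"translation": [0, 0, 0], "rotation": [0, 0, 0]},
    {"translation": [0, 0, 0], "rotation": [0, 0, 0]},
    {"translation": [0, 0, 0], "rotation": [0, 0, 0]},
    {"translation": [0, 0, 0], "rotation": [0, 0, 0]},
    {"translation": [0, 0, 0], "rotation": [0, 0, 0]},
    {"translation": [0, 0, 0], "rotation": [0, 0, 0]},
    {"translation": [0, 0, 0], "rotation": [0, 0, 0]},
    {"translation": [0, 0, 0], "rotation": [0, 0, 0]},
    {"translation": [0, 0, 0], "rotation": [0, 0, 0]}
  ],
  "jaw": 1,
  "newtons": 25
}}

```text
t: 15.4
eef_pos: [0.4375, -0.3041, 0.114]
ee_rot: [-3.142, 0.0, -0.001]
force: [0.0, 1.0, 0.8]
width: 0.0266
gripper_force: 0.0
```

{"op": "apply_moves", "data": {
  "steps": [
    {"translation": [0, 0, 0], "rotation": [0, 0, 0]},
    {"translation": [0, 0, 0], "rotation": [0, 0, 0]},
    {"translation": [0, 0, 0.03], "rotation": [0, 0, 0]},
    {"translation": [0, 0, 0.12], "rotation": [0, 0, 0]},
    {"translation": [0, 0, 0.24], "rotation": [0, 0, 0]},
    {"translation": [0, 0, 0.36], "rotation": [0, 0, 0]},
    {"translation": [0, 0, 0.48], "rotation": [0, 0, 0]},
    {"translation": [0, 0, 0.58], "rotation": [0, 0, 0]},
    {"translation": [0, 0, 0.64], "rotation": [0, 0, 0]},
    {"translation": [0, 0, 0.66], "rotation": [0, 0, 0]}
  ]
}}

```text
t: 16.23
eef_pos: [0.4384, -0.3046, 0.2827]
ee_rot: [3.14, -0.005, -0.001]
force: [0.4, -0.2, -0.9]
width: 0.0233
gripper_force: 25.0
```

{"op": "apply_moves", "data": {
  "steps": [
    {"translation": [0.02, 0.06, 0], "rotation": [0, 0, 0]},
    {"translation": [0.05, 0.16, 0], "rotation": [0, 0, 0]},
    {"translation": [0.08, 0.28, 0], "rotation": [0, 0, 0]},
    {"translation": [0.11, 0.4, 0], "rotation": [0, 0, 0]},
    {"translation": [0.14, 0.52, 0], "rotation": [0, 0, 0]},
    {"translation": [0.17, 0.64, 0], "rotation": [0, 0, 0]},
    {"translation": [0.2, 0.76, 0], "rotation": [0, 0, 0]},
    {"translation": [0.23, 0.88, 0], "rotation": [0, 0, 0]},
    {"translation": [0.26, 1, 0], "rotation": [0, 0, 0]},
    {"translation": [0.26, 1, 0], "rotation": [0, 0, 0]}
  ]
}}

```text
t: 17.07
eef_pos: [0.5031, -0.0502, 0.278]
ee_rot: [-3.141, 0.001, 0.002]
force: [1.3, -0.3, -1.3]
width: 0.023
gripper_force: 25.0
```

{"op": "apply_moves", "data": {
  "steps": [
    {"translation": [0.04, 0.12, 0], "rotation": [0, 0, 0]},
    {"translation": [0.08, 0.24, 0], "rotation": [0, 0, 0]},
    {"translation": [0.12, 0.36, 0], "rotation": [0, 0, 0]},
    {"translation": [0.16, 0.48, 0], "rotation": [0, 0, 0]},
    {"translation": [0.2, 0.58, 0], "rotation": [0, 0, 0]},
    {"translation": [0.22, 0.66, -0.02], "rotation": [0, 0, 0]},
    {"translation": [0.238, 0.71, -0.08], "rotation": [0, 0, 0]},
    {"translation": [0.238, 0.71, -0.16], "rotation": [0, 0, 0]},
    {"translation": [0.238, 0.71, -0.24], "rotation": [0, 0, 0]},
    {"translation": [0.238, 0.71, -0.28], "rotation": [0, 0, 0]}
  ]
}}

```text
t: 17.9
eef_pos: [0.5602, 0.1231, 0.2056]
ee_rot: [3.14, 0.005, -0.001]
force: [-0.6, -0.4, -2.5]
width: 0.023
gripper_force: 25.0
```

{"op": "apply_moves", "data": {
  "steps": [
    {"translation": [0, 0, -0.02], "rotation": [0, 0, 0]},
    {"translation": [0, 0, -0.05], "rotation": [0, 0, 0]},
    {"translation": [0, 0, -0.08], "rotation": [0, 0, 0]},
    {"translation": [0, 0, -0.11], "rotation": [0, 0, 0]},
    {"translation": [0, 0, -0.14], "rotation": [0, 0, 0]},
    {"translation": [0, 0, -0.17], "rotation": [0, 0, 0]},
    {"translation": [0, 0, -0.195], "rotation": [0, 0, 0]},
    {"translation": [0, 0, -0.215], "rotation": [0, 0, 0]},
    {"translation": [0, 0, -0.23], "rotation": [0, 0, 0]},
    {"translation": [0, 0, -0.236], "rotation": [0, 0, 0]}
  ]
}}

```text
t: 18.73
eef_pos: [0.5618, 0.1234, 0.1494]
ee_rot: [3.141, 0.001, -0.001]
force: [0.3, 0.3, -0.7]
width: 0.0234
gripper_force: 25.0
```

{"op": "apply_moves", "data": {
  "steps": [
    {"translation": [0, 0, -0.002], "rotation": [0, 0, 0]},
    {"translation": [0, 0, -0.004], "rotation": [0, 0, 0]},
    {"translation": [0, 0, -0.006], "rotation": [0, 0, 0]},
    {"translation": [0, 0, -0.008], "rotation": [0, 0, 0]},
    {"translation": [0, 0, -0.008], "rotation": [0, 0, 0]},
    {"translation": [0, 0, -0.008], "rotation": [0, 0, 0]},
    {"translation": [0, 0, -0.008], "rotation": [0, 0, 0]},
    {"translation": [0, 0, -0.008], "rotation": [0, 0, 0]},
    {"translation": [0, 0, -0.008], "rotation": [0, 0, 0]},
    {"translation": [0, 0, -0.008], "rotation": [0, 0, 0]}
  ]
}}

```text
t: 19.57
eef_pos: [0.5628, 0.1236, 0.149]
ee_rot: [-3.141, -0.002, -0.001]
force: [1.0, -0.1, 5.6]
width: 0.0228
gripper_force: 25.1
```

Seated. Release, then move over the wide jar.

{"op": "apply_moves", "data": {
  "steps": [
    {"translation": [0, 0, 0.004], "rotation": [0, 0, 0]},
    {"translation": [0, 0, 0.004], "rotation": [0, 0, 0]},
    {"translation": [0, 0, 0.004], "rotation": [0, 0, 0]},
    {"translation": [0, 0, 0.004], "rotation": [0, 0, 0]},
    {"translation": [0, 0, 0.004], "rotation": [0, 0, 0]},
    {"translation": [0, 0, 0.1], "rotation": [0, 0, 0]},
    {"translation": [0, 0, 0.2], "rotation": [0, 0, 0]},
    {"translation": [0, 0, 0.32], "rotation": [0, 0, 0]},
    {"translation": [0, 0, 0.42], "rotation": [0, 0, 0]},
    {"translation": [0, 0, 0.42], "rotation": [0, 0, 0]}
  ],
  "jaw": -1
}}

```text
t: 20.4
eef_pos: [0.5645, 0.1241, 0.2588]
ee_rot: [-3.139, -0.008, -0.0]
force: [1.1, -0.2, 0.8]
width: 0.0835
gripper_force: 0.0
```

{"op": "apply_moves", "data": {
  "steps": [
    {"translation": [-0.46, -0.94, 0], "rotation": [0, 0, 0]},
    {"translation": [-0.46, -0.94, 0], "rotation": [0, 0, 0]},
    {"translation": [-0.46, -0.94, 0], "rotation": [0, 0, 0]},
    {"translation": [-0.46, -0.94, 0], "rotation": [0, 0, 0]},
    {"translation": [-0.46, -0.94, 0], "rotation": [0, 0, 0]},
    {"translation": [-0.46, -0.94, 0], "rotation": [0, 0, 0]},
    {"translation": [-0.46, -0.94, 0], "rotation": [0, 0, 0]},
    {"translation": [-0.46, -0.94, 0], "rotation": [0, 0, 0]},
    {"translation": [-0.46, -0.94, 0], "rotation": [0, 0, 0]},
    {"translation": [-0.46, -0.94, 0], "rotation": [0, 0, 0]}
  ]
}}

```text
t: 21.23
eef_pos: [0.4473, -0.1112, 0.2529]
ee_rot: [-3.141, -0.0, -0.001]
force: [0.2, 0.1, -0.2]
width: 0.0875
gripper_force: 0.0
```

Run:
```python
from cap import *
c=cam('wrist'); im=grab_frame('wrist'); cv2.imwrite('pics/w4.png',im); np.save('w4.npy',c,allow_pickle=True)
s=get_state(); print(s['t'],s['eef_pos'],s['ee_rot'],s['force'])
t=grab_frame('top'); cv2.imwrite('pics/t4.png',t); print(proj(c,[.45,-.112,.125]),proj(c,[.555,-.1,.132]))
cv2.imwrite('pics/v4.png',np.hstack([cv2.resize(t[150:240,140:240],None,fx=3.5,fy=3.5,interpolation=2),cv2.resize(im[0:240,150:400],(420,315*1),interpolation=2)]))
```

```text
21.2833 [ 0.44744293 -0.11091505  0.25288501] [-3.14150644e+00  1.82534023e-04 -4.15999615e-04] [ 0.38876694 -0.18771766 -0.12946858]
[259.15936039 183.96212055] [247.55202266  86.06338968]
```

View pics/v4.png

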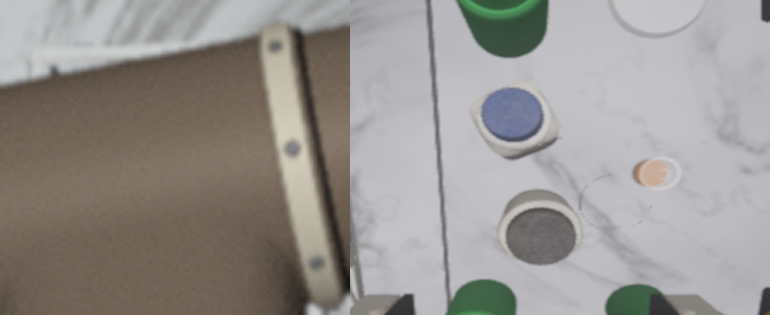

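The wide jar's cap is at about (263.7,179.8) and the square jar's at (246,87), with the square body turned. I'll measure the wide jar and enlarge the square jar for its yaw.

Run:
```python
from cap import *
c=np.load('w4.npy',allow_pickle=True).item(); im=cv2.imread('pics/w4.png')
print('manual',onz(c,263.7,179.8,.125),onz(c,246.4,86.9,.132))
for th in (105,120,130):
    m=lambda im:((im.max(2)<th)&(im.max(2).astype(int)-im.min(2)<25)).astype(np.uint8); cap(im,c,(225,140,300,210),m,.125,.051)
cap(im,c,(225,55,275,115),blue,.132,.04)
f=lambda x,k: cv2.resize(x,None,fx=k,fy=k,interpolation=2)
A=f(im[55:135,207:287],6); B=f(cv2.imread('pics/top0.png')[165:205,270:310],7)
cv2.imwrite('pics/sq.png',np.hstack([A,cv2.copyMakeBorder(B,0,200,0,0,0)]))
```

```text
manual [ 0.45490637 -0.11723939  0.125     ] [ 0.55419473 -0.09880075  0.132     ]
px [244. 159.] [282. 177.] xy [ 0.4811 -0.1133] width mm 45.1 length mm 24.2
px [243. 158.] [283. 200.] xy [ 0.4549 -0.1165] width mm 47.5 length mm 51.1
px [243. 158.] [283. 201.] xy [ 0.4545 -0.1164] width mm 48.0 length mm 51.8
px [229.  67.] [263. 104.] xy [ 0.5537 -0.0987] width mm 36.9 length mm 36.9
```

View pics/sq.png

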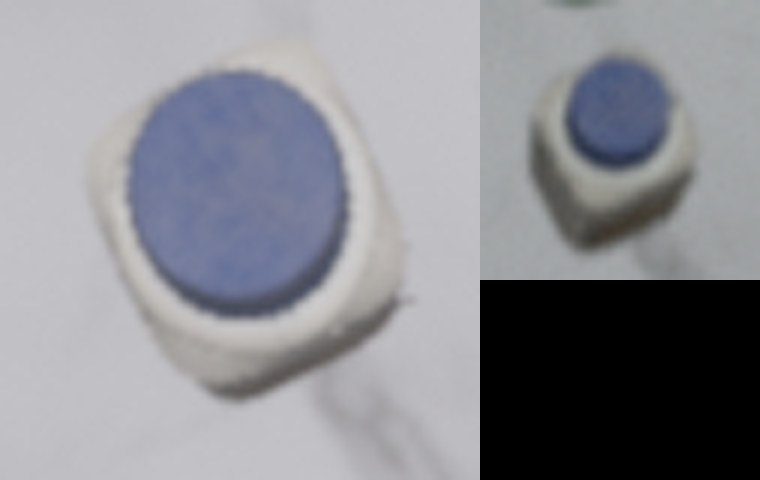

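The square body appears turned by about 25°. I'll fit its silhouette edges using its warmer tint against the bluish marble.

Run:
```python
from cap import *
c=np.load('w4.npy',allow_pickle=True).item(); im=cv2.imread('pics/w4.png')
b=cv2.GaussianBlur(im,(0,0),1).astype(int); d=b[:,:,2]-b[:,:,0]
print(d[60:135:6,210:286:6])
def yaw(p,q,z):
    P=[onz(c,207+a/6,55+e/6,z) for a,e in (p,q)]; v=P[1]-P[0]; return (np.degrees(np.arctan2(v[1],v[0]))+45)%90-45, np.linalg.norm(v).round(4)
for n,p,q in [('left',(92,190),(150,325)),('top',(130,112),(255,52)),('right',(325,65),(398,225)),('bottom',(245,400),(395,315))]:
    print(n,[tuple(np.round(yaw(p,q,z),3)) for z in (0,.05,.1)])
m=((d>-1)|(np.roll(b[:,:,0]-b[:,:,2]>25,0,0))).astype(np.uint8); m[:50]=0; m[138:]=0; m[:,:205]=0; m[:,292:]=0
m=blob(m,(205,50,292,138)); cs,_=cv2.findContours(m,0,cv2.CHAIN_APPROX_NONE); P=max(cs,key=len)
print(cv2.contourArea(P),cv2.minAreaRect(P))
for z in (.0,.1):
    W=np.array([onz(c,*p,z)[:2]*1e3 for p in P[:,0]],np.float32); print(z,cv2.minAreaRect(W))
```

```text
[[ -4  -4  -4  -4  -4  -4  -4  -1  -3  -4  -4  -3  -4]
 [ -4  -4  -4  -4  -4  -5 -10   1   7  -3  -3  -3  -4]
 [ -4  -4  -4  -1 -31 -46 -45 -38 -21   3  -4  -4  -4]
 [ -4  -4   1  -1 -43 -43 -38 -38 -41  -2  -3  -4  -4]
 [ -4  -4   5 -18 -42 -42 -35 -37 -39 -14   1  -4  -4]
 [ -4  -4   1  -9 -38 -40 -40 -34 -33 -16   7  -4  -4]
 [ -4  -4  -4   4 -39 -41 -44 -44 -36  -7   7  -3  -4]
 [ -4  -4  -3   2  -7 -37 -43 -36 -19   4   8  -4  -4]
 [ -4  -3  -4  -3   7   0  -7  -4   5   6   3  -4  -4]
 [ -4  -4  -4  -5   1   7   7   5   6   0  -4  -4  -3]
 [ -4  -4  -4  -4  -3  -2   3   0  -3  -3  -3  -4  -4]
 [ -4  -4  -4  -4  -4  -3  -3  -3  -4  -2  -2  -3  -4]
 [ -4  -4  -3  -4  -4  -3  -4  -4  -4  -4  -2  -2  -2]]
left [(np.float64(22.985), np.float64(0.035)), (np.float64(22.985), np.float64(0.031)), (np.float64(22.985), np.float64(0.027))]
top [(np.float64(23.569), np.float64(0.034)), (np.float64(23.569), np.float64(0.03)), (np.float64(23.569), np.float64(0.026))]
right [(np.float64(26.528), np.float64(0.041)), (np.float64(26.528), np.float64(0.036)), (np.float64(26.528), np.float64(0.031))]
bottom [(np.float64(28.45), np.float64(0.043)), (np.float64(28.45), np.float64(0.038)), (np.float64(28.45), np.float64(0.033))]
978.5 ((246.0, 86.0), (36.0, 34.0), 90.0)
0.0 ((570.9912719726562, -93.04307556152344), (50.6802864074707, 50.00166320800781), 89.93456268310547)
0.1 ((558.7117919921875, -97.08541870117188), (38.92476272583008, 38.40352249145508), 89.93391418457031)
```

Run:
```python
from cap import *
c=np.load('w4.npy',allow_pickle=True).item(); im=cv2.imread('pics/w4.png')
b=cv2.GaussianBlur(im,(0,0),.8).astype(int); d=b[:,:,2]-b[:,:,0]
m=((d>-2)|(d<-9)).astype(np.uint8); m=cv2.morphologyEx(m,cv2.MORPH_OPEN,np.ones((3,3),np.uint8)); m=cv2.morphologyEx(m,cv2.MORPH_CLOSE,np.ones((7,7),np.uint8))
m=blob(m,(212,52,282,126)); cs,_=cv2.findContours(m,0,cv2.CHAIN_APPROX_NONE); P=max(cs,key=len)[:,0].astype(float)
print('area',m.sum(),P.min(0),P.max(0))
for n,p,q in [('left',(92,190),(150,325)),('top',(130,112),(255,52)),('right',(325,65),(398,225)),('bottom',(245,400),(395,315))]:
    p=np.array(p)/6+(207,55); q=np.array(q)/6+(207,55); t=(q-p)/np.linalg.norm(q-p); r=P-p; s=r@t; e=r@np.array([-t[1],t[0]])
    L=np.linalg.norm(q-p); k=(s>.1*L)&(s<.9*L)&(abs(e)<4); Q=P[k].astype(np.float32)
    vx,vy,x0,y0=cv2.fitLine(Q,cv2.DIST_HUBER,0,.01,.01).ravel()
    A=onz(c,x0,y0,.1); B=onz(c,x0+20*vx,y0+20*vy,.1); v=B-A; print(n,k.sum(),'off px',e[k].mean().round(2),((np.degrees(np.arctan2(v[1],v[0]))+45)%90-45).round(2))
```

```text
area 2355 [221.  60.] [274. 121.]
left 18 off px 1.4 24.38
top 20 off px -0.69 29.64
right 21 off px -0.71 25.77
bottom 20 off px 1.1 25.62
```

Square jar yaw is about 25.5° (three edges agree). Now grip the wide jar at (0.4525, −0.116).

{"op": "apply_moves", "data": {
  "steps": [
    {"translation": [0.02, -0.02, -0.1], "rotation": [0, 0, 0]},
    {"translation": [0.02, -0.02, -0.22], "rotation": [0, 0, 0]},
    {"translation": [0.02, -0.02, -0.34], "rotation": [0, 0, 0]},
    {"translation": [0.02, -0.02, -0.44], "rotation": [0, 0, 0]},
    {"translation": [0.02, -0.02, -0.52], "rotation": [0, 0, 0]},
    {"translation": [0.02, -0.02, -0.58], "rotation": [0, 0, 0]},
    {"translation": [0.02, -0.02, -0.608], "rotation": [0, 0, 0]},
    {"translation": [0.02, -0.02, -0.608], "rotation": [0, 0, 0]},
    {"translation": [0.02, -0.02, -0.608], "rotation": [0, 0, 0]},
    {"translation": [0.02, -0.02, -0.608], "rotation": [0, 0, 0]}
  ]
}}

```text
t: 22.17
eef_pos: [0.453, -0.1162, 0.102]
ee_rot: [3.142, -0.001, -0.0]
force: [-0.7, 0.8, 0.8]
width: 0.0878
gripper_force: 0.0
```

{"op": "apply_moves", "data": {
  "steps": [
    {"translation": [0, 0, 0], "rotation": [0, 0, 0]},
    {"translation": [0, 0, 0], "rotation": [0, 0, 0]},
    {"translation": [0, 0, 0], "rotation": [0, 0, 0]},
    {"translation": [0, 0, 0], "rotation": [0, 0, 0]},
    {"translation": [0, 0, 0], "rotation": [0, 0, 0]},
    {"translation": [0, 0, 0], "rotation": [0, 0, 0]},
    {"translation": [0, 0, 0], "rotation": [0, 0, 0]},
    {"translation": [0, 0, 0], "rotation": [0, 0, 0]},
    {"translation": [0, 0, 0], "rotation": [0, 0, 0]},
    {"translation": [0, 0, 0], "rotation": [0, 0, 0]}
  ],
  "jaw": 1,
  "newtons": 25
}}

```text
t: 23.0
eef_pos: [0.4524, -0.1167, 0.1014]
ee_rot: [3.141, -0.001, -0.001]
force: [-0.2, -1.2, 3.3]
width: 0.0451
gripper_force: 22.2
```

{"op": "apply_moves", "data": {
  "steps": [
    {"translation": [0, 0, 0.03], "rotation": [0, 0, 0]},
    {"translation": [0, 0, 0.12], "rotation": [0, 0, 0]},
    {"translation": [0, 0, 0.24], "rotation": [0, 0, 0]},
    {"translation": [0, 0, 0.36], "rotation": [0, 0, 0]},
    {"translation": [0, 0, 0.44], "rotation": [0, 0, 0]},
    {"translation": [0, 0.05, 0.48], "rotation": [0, 0, 0]},
    {"translation": [0, 0.15, 0.48], "rotation": [0, 0, 0]},
    {"translation": [0.01, 0.26, 0.48], "rotation": [0, 0, 0]},
    {"translation": [0.02, 0.38, 0.48], "rotation": [0, 0, 0]},
    {"translation": [0.028, 0.48, 0.48], "rotation": [0, 0, 0]}
  ]
}}

```text
t: 23.83
eef_pos: [0.4587, 0.0049, 0.2216]
ee_rot: [-3.141, -0.0, -0.001]
force: [1.0, 0.3, -0.2]
width: 0.0003
gripper_force: 0.0
```

{"op": "apply_moves", "data": {
  "steps": [
    {"translation": [0, 0.1, 0], "rotation": [0, 0, 0]},
    {"translation": [0, 0.2, 0], "rotation": [0, 0, 0]},
    {"translation": [0, 0.3, 0], "rotation": [0, 0, 0]},
    {"translation": [0, 0.39, 0], "rotation": [0, 0, 0]},
    {"translation": [0, 0.45, 0], "rotation": [0, 0, 0]},
    {"translation": [0, 0.47, 0], "rotation": [0, 0, 0]},
    {"translation": [0, 0.47, -0.05], "rotation": [0, 0, 0]},
    {"translation": [0, 0.47, -0.1], "rotation": [0, 0, 0]},
    {"translation": [0, 0.47, -0.13], "rotation": [0, 0, 0]},
    {"translation": [0, 0.47, -0.13], "rotation": [0, 0, 0]}
  ]
}}

```text
t: 24.67
eef_pos: [0.4579, 0.1201, 0.1871]
ee_rot: [3.14, 0.003, -0.002]
force: [-0.4, -1.4, 0.1]
width: 0.0006
gripper_force: 0.0
```

Run:
```python
from cap import *
s=get_state(); print(s['t'],s['eef_pos'],s['ee_rot'],s['force'],s['width'])
S=cam('scene'); im=grab_frame('scene'); cv2.imwrite('pics/s5.png',im)
u,v=proj(S,[.46,.121,.12]).astype(int); print(u,v)
cv2.imwrite('pics/s5c.png',cv2.resize(im[v-65:v+65,u-65:u+65],None,fx=4.6,fy=4.6,interpolation=2))
for z in (.09,): print([proj(S,[.4598+a,.1213+b,z]).round(1) for a,b in ((0,0),(.032,0),(-.032,0),(0,.032),(0,-.032))])
```

```text
24.6667 [0.4578713  0.12011173 0.18710112] [ 3.14025159e+00  2.74269406e-03 -1.52375307e-03] [-0.38838663 -1.40985473  0.09038093] 0.000604178460828937
204 152
[array([205. , 161.9]), array([215.5, 156.2]), array([194.2, 167.9]), array([197.2, 155.3]), array([213.1, 168.8])]
```

View pics/s5c.png

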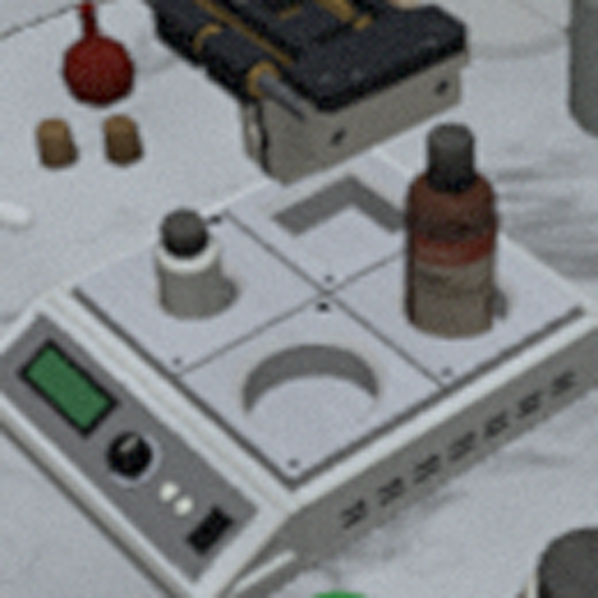

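The scene view shows the vial and slim bottle standing well in their holes, but the gripper is empty: the wide jar slipped out on lift. Its black cap is visible at crop (570,570). I'll locate it numerically.

Run:
```python
from cap import *
S=cam('scene'); T=cam('top'); s0=cv2.imread('pics/scene0.png'); s5=cv2.imread('pics/s5.png'); t=grab_frame('top'); t0=cv2.imread('pics/top0.png'); cv2.imwrite('pics/t5.png',t)
d2=lambda im:((im.max(2)<100)&(im.max(2).astype(int)-im.min(2)<20)).astype(np.uint8)
for n,a in (('scene0',s0),('scene5',s5)): print(n); cap(a,S,(250,195,292,245),d2,.125,.051)
for n,a in (('top0',t0),('top5',t)): print(n); cap(a,T,(284,208,312,236),d2,.125,.051)
d=cv2.absdiff(t,t0).max(2)[200:245,275:320]; print('top diff',(d>40).sum(),np.argwhere(d>40).mean(0) if (d>40).any() else '')
d=cv2.absdiff(s5,s0).max(2)[195:265,245:300]; print('scene diff',(d>40).sum())
print('wb/flask change',(cv2.absdiff(t,t0).max(2)[125:165,310:345]>40).sum(),(cv2.absdiff(t,t0).max(2)[195:215,320:340]>40).sum(),'sqjar',(cv2.absdiff(t,t0).max(2)[165:205,270:305]>40).sum())
```

```text
scene0
px [259. 195.] [291. 226.] xy [ 0.4748 -0.1092] width mm 68.4 length mm 88.8
scene5
px [256. 200.] [279. 224.] xy [ 0.4514 -0.1087] width mm 49.1 length mm 67.6
top0
px [288. 212.] [306. 230.] xy [ 0.4493 -0.1124] width mm 49.1 length mm 49.0
top5
px [286. 213.] [303. 230.] xy [ 0.4476 -0.1056] width mm 46.4 length mm 48.3
top diff 185 [23.81081081 17.91351351]
scene diff 481
wb/flask change 0 0 sqjar 0
```

The jar is upright at about (0.450, −0.110), and the bystanders are unchanged. The pads probably caught the cap's rounded top edge, so I'll grip about 7 mm lower and harder. First I'll hover and remeasure.

{"op": "apply_moves", "data": {
  "steps": [
    {"translation": [0, 0, 0.26], "rotation": [0, 0, 0]},
    {"translation": [0, -0.92, 0.26], "rotation": [0, 0, 0]},
    {"translation": [-0.03, -0.92, 0.26], "rotation": [0, 0, 0]},
    {"translation": [-0.03, -0.92, 0.26], "rotation": [0, 0, 0]},
    {"translation": [-0.03, -0.92, 0.26], "rotation": [0, 0, 0]},
    {"translation": [-0.03, -0.92, 0.26], "rotation": [0, 0, 0]},
    {"translation": [-0.03, -0.92, 0.26], "rotation": [0, 0, 0]},
    {"translation": [-0.03, -0.92, 0.26], "rotation": [0, 0, 0]},
    {"translation": [-0.03, -0.92, 0.26], "rotation": [0, 0, 0]},
    {"translation": [-0.03, -0.92, 0.26], "rotation": [0, 0, 0]}
  ],
  "jaw": -1
}}

```text
t: 25.6
eef_pos: [0.4516, -0.1092, 0.2541]
ee_rot: [-3.141, -0.001, -0.002]
force: [-0.6, 0.1, -0.9]
width: 0.0619
gripper_force: 0.0
```

Run:
```python
from cap import *
c=cam('wrist'); im=grab_frame('wrist'); cv2.imwrite('pics/w6.png',im); np.save('w6.npy',c,allow_pickle=True)
s=get_state(); print(s['t'],s['eef_pos'],s['ee_rot'],s['width'])
for th in (115,125):
    m=lambda im:((im.max(2)<th)&(im.max(2).astype(int)-im.min(2)<25)).astype(np.uint8); cap(im,c,(220,140,300,210),m,.125,.048)
```

```text
25.65 [ 0.45161182 -0.10870858  0.25393282] [-3.14140223e+00 -5.92326330e-04 -9.47769781e-04] 0.06596788271842917
px [240. 163.] [278. 204.] xy [ 0.4532 -0.1097] width mm 45.7 length mm 50.0
px [239. 163.] [279. 205.] xy [ 0.452  -0.1098] width mm 47.8 length mm 51.2
```

{"op": "apply_moves", "data": {
  "steps": [
    {"translation": [0, -0.004, -0.06], "rotation": [0, 0, 0]},
    {"translation": [0, -0.004, -0.16], "rotation": [0, 0, 0]},
    {"translation": [0, -0.004, -0.28], "rotation": [0, 0, 0]},
    {"translation": [0, -0.004, -0.4], "rotation": [0, 0, 0]},
    {"translation": [0, -0.004, -0.5], "rotation": [0, 0, 0]},
    {"translation": [0, -0.004, -0.58], "rotation": [0, 0, 0]},
    {"translation": [0, -0.004, -0.62], "rotation": [0, 0, 0]},
    {"translation": [0, -0.004, -0.64], "rotation": [0, 0, 0]},
    {"translation": [0, -0.004, -0.64], "rotation": [0, 0, 0]},
    {"translation": [0, -0.004, -0.64], "rotation": [0, 0, 0]}
  ],
  "jaw": -1
}}

```text
t: 26.48
eef_pos: [0.4521, -0.1095, 0.0941]
ee_rot: [3.141, -0.0, 0.0]
force: [0.5, -0.2, 0.9]
width: 0.0873
gripper_force: 0.0
```

{"op": "apply_moves", "data": {
  "steps": [
    {"translation": [0, 0, 0], "rotation": [0, 0, 0]},
    {"translation": [0, 0, 0], "rotation": [0, 0, 0]},
    {"translation": [0, 0, 0], "rotation": [0, 0, 0]},
    {"translation": [0, 0, 0], "rotation": [0, 0, 0]},
    {"translation": [0, 0, 0], "rotation": [0, 0, 0]},
    {"translation": [0, 0, 0], "rotation": [0, 0, 0]},
    {"translation": [0, 0, 0], "rotation": [0, 0, 0]},
    {"translation": [0, 0, 0], "rotation": [0, 0, 0]},
    {"translation": [0, 0, 0], "rotation": [0, 0, 0]},
    {"translation": [0, 0, 0], "rotation": [0, 0, 0]}
  ],
  "jaw": 1,
  "newtons": 30
}}

```text
t: 27.32
eef_pos: [0.4516, -0.1101, 0.0937]
ee_rot: [3.141, -0.0, -0.001]
force: [-0.2, 0.0, 2.6]
width: 0.0481
gripper_force: 30.0
```

The width of 48 mm now matches the cap. I'll lift gently by a small amount as a test.

{"op": "apply_moves", "data": {
  "steps": [
    {"translation": [0, 0, 0.01], "rotation": [0, 0, 0]},
    {"translation": [0, 0, 0.02], "rotation": [0, 0, 0]},
    {"translation": [0, 0, 0.03], "rotation": [0, 0, 0]},
    {"translation": [0, 0, 0.04], "rotation": [0, 0, 0]},
    {"translation": [0, 0, 0.05], "rotation": [0, 0, 0]},
    {"translation": [0, 0, 0.06], "rotation": [0, 0, 0]},
    {"translation": [0, 0, 0.06], "rotation": [0, 0, 0]},
    {"translation": [0, 0, 0.06], "rotation": [0, 0, 0]},
    {"translation": [0, 0, 0.06], "rotation": [0, 0, 0]},
    {"translation": [0, 0, 0.06], "rotation": [0, 0, 0]}
  ]
}}

```text
t: 28.15
eef_pos: [0.4514, -0.1101, 0.1084]
ee_rot: [3.142, 0.0, -0.001]
force: [-0.1, 0.2, -1.8]
width: 0.0481
gripper_force: 29.9
```

{"op": "apply_moves", "data": {
  "steps": [
    {"translation": [0, 0, 0.04], "rotation": [0, 0, 0]},
    {"translation": [0, 0, 0.12], "rotation": [0, 0, 0]},
    {"translation": [0, 0, 0.21], "rotation": [0, 0, 0]},
    {"translation": [0, 0, 0.3], "rotation": [0, 0, 0]},
    {"translation": [0, 0, 0.36], "rotation": [0, 0, 0]},
    {"translation": [0, 0.05, 0.384], "rotation": [0, 0, 0]},
    {"translation": [0, 0.14, 0.384], "rotation": [0, 0, 0]},
    {"translation": [0.01, 0.25, 0.384], "rotation": [0, 0, 0]},
    {"translation": [0.02, 0.36, 0.384], "rotation": [0, 0, 0]},
    {"translation": [0.031, 0.46, 0.384], "rotation": [0, 0, 0]}
  ]
}}

```text
t: 28.98
eef_pos: [0.459, 0.0061, 0.2046]
ee_rot: [-3.141, -0.0, -0.001]
force: [-0.5, -0.1, -1.5]
width: 0.0486
gripper_force: 29.9
```

{"op": "apply_moves", "data": {
  "steps": [
    {"translation": [0, 0.09, 0], "rotation": [0, 0, 0]},
    {"translation": [0, 0.18, 0], "rotation": [0, 0, 0]},
    {"translation": [0, 0.27, 0], "rotation": [0, 0, 0]},
    {"translation": [0, 0.36, 0], "rotation": [0, 0, 0]},
    {"translation": [0, 0.43, 0], "rotation": [0, 0, 0]},
    {"translation": [0, 0.466, 0], "rotation": [0, 0, 0]},
    {"translation": [0, 0.466, -0.02], "rotation": [0, 0, 0]},
    {"translation": [0, 0.466, -0.06], "rotation": [0, 0, 0]},
    {"translation": [0, 0.466, -0.08], "rotation": [0, 0, 0]},
    {"translation": [0, 0.466, -0.08], "rotation": [0, 0, 0]}
  ]
}}

```text
t: 29.82
eef_pos: [0.4581, 0.1201, 0.1826]
ee_rot: [3.14, 0.003, -0.002]
force: [-1.4, 0.5, -1.8]
width: 0.0483
gripper_force: 29.9
```

{"op": "apply_moves", "data": {
  "steps": [
    {"translation": [0.002, 0.002, -0.03], "rotation": [0, 0, 0]},
    {"translation": [0.002, 0.002, -0.06], "rotation": [0, 0, 0]},
    {"translation": [0.002, 0.002, -0.09], "rotation": [0, 0, 0]},
    {"translation": [0.002, 0.002, -0.12], "rotation": [0, 0, 0]},
    {"translation": [0.002, 0.002, -0.15], "rotation": [0, 0, 0]},
    {"translation": [0.002, 0.002, -0.175], "rotation": [0, 0, 0]},
    {"translation": [0.002, 0.002, -0.195], "rotation": [0, 0, 0]},
    {"translation": [0.002, 0.002, -0.208], "rotation": [0, 0, 0]},
    {"translation": [0.002, 0.002, -0.214], "rotation": [0, 0, 0]},
    {"translation": [0.002, 0.002, -0.214], "rotation": [0, 0, 0]}
  ]
}}

```text
t: 30.65
eef_pos: [0.4597, 0.1219, 0.1308]
ee_rot: [3.141, 0.0, -0.001]
force: [0.0, -0.1, -2.4]
width: 0.0484
gripper_force: 29.9
```

{"op": "apply_moves", "data": {
  "steps": [
    {"translation": [0, 0, -0.002], "rotation": [0, 0, 0]},
    {"translation": [0, 0, -0.004], "rotation": [0, 0, 0]},
    {"translation": [0, 0, -0.006], "rotation": [0, 0, 0]},
    {"translation": [0, 0, -0.008], "rotation": [0, 0, 0]},
    {"translation": [0, 0, -0.008], "rotation": [0, 0, 0]},
    {"translation": [0, 0, -0.008], "rotation": [0, 0, 0]},
    {"translation": [0, 0, -0.008], "rotation": [0, 0, 0]},
    {"translation": [0, 0, -0.008], "rotation": [0, 0, 0]},
    {"translation": [0, 0, -0.008], "rotation": [0, 0, 0]},
    {"translation": [0, 0, -0.008], "rotation": [0, 0, 0]}
  ]
}}

```text
t: 31.48
eef_pos: [0.4597, 0.122, 0.1291]
ee_rot: [-3.142, -0.0, -0.001]
force: [0.8, 0.6, -1.9]
width: 0.0482
gripper_force: 29.9
```

Not yet on the floor; lower a little more.

{"op": "apply_moves", "data": {
  "steps": [
    {"translation": [0, 0, -0.002], "rotation": [0, 0, 0]},
    {"translation": [0, 0, -0.004], "rotation": [0, 0, 0]},
    {"translation": [0, 0, -0.006], "rotation": [0, 0, 0]},
    {"translation": [0, 0, -0.008], "rotation": [0, 0, 0]},
    {"translation": [0, 0, -0.008], "rotation": [0, 0, 0]},
    {"translation": [0, 0, -0.008], "rotation": [0, 0, 0]},
    {"translation": [0, 0, -0.008], "rotation": [0, 0, 0]},
    {"translation": [0, 0, -0.008], "rotation": [0, 0, 0]},
    {"translation": [0, 0, -0.008], "rotation": [0, 0, 0]},
    {"translation": [0, 0, -0.008], "rotation": [0, 0, 0]}
  ]
}}

```text
t: 32.32
eef_pos: [0.461, 0.1221, 0.1287]
ee_rot: [-3.141, -0.003, -0.0]
force: [-0.7, -1.3, 11.2]
width: 0.0481
gripper_force: 30.2
```

Seated (11 N). Release and go to the square jar.

{"op": "apply_moves", "data": {
  "steps": [
    {"translation": [0, 0, 0.006], "rotation": [0, 0, 0]},
    {"translation": [0, 0, 0.006], "rotation": [0, 0, 0]},
    {"translation": [0, 0, 0.006], "rotation": [0, 0, 0]},
    {"translation": [0, 0, 0.006], "rotation": [0, 0, 0]},
    {"translation": [0, 0, 0.006], "rotation": [0, 0, 0]},
    {"translation": [0, 0, 0.1], "rotation": [0, 0, 0]},
    {"translation": [0, 0, 0.22], "rotation": [0, 0, 0]},
    {"translation": [0, 0, 0.36], "rotation": [0, 0, 0]},
    {"translation": [0, 0, 0.5], "rotation": [0, 0, 0]},
    {"translation": [0, 0, 0.52], "rotation": [0, 0, 0]}
  ],
  "jaw": -1
}}

```text
t: 33.15
eef_pos: [0.4625, 0.123, 0.2633]
ee_rot: [-3.138, -0.008, -0.0]
force: [1.0, 1.0, 1.3]
width: 0.0875
gripper_force: 0.0
```

{"op": "apply_moves", "data": {
  "steps": [
    {"translation": [0.37, -0.88, 0], "rotation": [0, 0, 0]},
    {"translation": [0.37, -0.88, 0], "rotation": [0, 0, 0]},
    {"translation": [0.37, -0.88, 0], "rotation": [0, 0, 0]},
    {"translation": [0.37, -0.88, 0], "rotation": [0, 0, 0]},
    {"translation": [0.37, -0.88, 0], "rotation": [0, 0, 0]},
    {"translation": [0.37, -0.88, 0], "rotation": [0, 0, 0]},
    {"translation": [0.37, -0.88, 0], "rotation": [0, 0, 0]},
    {"translation": [0.37, -0.88, 0], "rotation": [0, 0, 0]},
    {"translation": [0.37, -0.88, 0], "rotation": [0, 0, 0]},
    {"translation": [0.37, -0.88, 0], "rotation": [0, 0, 0]}
  ]
}}

```text
t: 33.98
eef_pos: [0.552, -0.0973, 0.2569]
ee_rot: [-3.141, 0.0, -0.0]
force: [-0.2, -0.9, -0.1]
width: 0.0876
gripper_force: 0.0
```

Run:
```python
from cap import *
c=cam('wrist'); im=grab_frame('wrist'); cv2.imwrite('pics/w7.png',im); np.save('w7.npy',c,allow_pickle=True)
s=get_state(); print(s['t'],s['eef_pos'],s['ee_rot'],s['width']); print(proj(c,[.554,-.099,.132]))
cap(im,c,(225,145,295,215),blue,.132,.037)
b=cv2.GaussianBlur(im,(0,0),.8).astype(int); d=b[:,:,2]-b[:,:,0]
m=((d>-2)|(d<-9)).astype(np.uint8); m[222:]=0; m=cv2.morphologyEx(m,cv2.MORPH_OPEN,np.ones((3,3),np.uint8)); m=cv2.morphologyEx(m,cv2.MORPH_CLOSE,np.ones((7,7),np.uint8))
u,v=proj(c,[.554,-.099,.132]).astype(int); m=blob(m,(u-45,v-60,u+45,v+40)); cs,_=cv2.findContours(m,0,cv2.CHAIN_APPROX_NONE); P=max(cs,key=len)[:,0]
print(P.min(0),P.max(0))
W=np.array([onz(c,*p,.1)[:2]*1e3 for p in P],np.float32); print(cv2.minAreaRect(W))
# edge direction histogram of contour in the z=.1 plane (mod 90)
k=6; D=np.roll(W,-k,0)-np.roll(W,k,0); a=np.degrees(np.arctan2(D[:,1],D[:,0]))%90; print(np.histogram(a,bins=np.arange(0,91,5))[0])
E=np.exp(4j*np.radians(a)); print('mean yaw',np.degrees(np.angle(E.mean()))/4)
for x in a.reshape(-1)[::8]: pass
cv2.imwrite('pics/sq7.png',cv2.resize(im[v-60:v+40,u-50:u+50],None,fx=6,fy=6,interpolation=2))
t=grab_frame('top'); T=cam('top'); cv2.imwrite('pics/t7.png',t)
d2=lambda im:((im.max(2)<100)&(im.max(2).astype(int)-im.min(2)<20)).astype(np.uint8)
print('placed wide'); cap(t,T,(190,195,235,245),d2,.16,.048)
print('placed slim'); cap(t,T,(193,163,225,200),d2,.175,.024)
```

```text
34.0333 [ 0.55205901 -0.09710011  0.25718384] [-3.14141407e+00 -2.97502536e-04  3.14914323e-04] 0.08753812713388498
[259.93967418 185.07374058]
px [244. 165.] [274. 198.] xy [ 0.5564 -0.0979] width mm 35.7 length mm 39.9
[235 149] [284 202]
((557.2680053710938, -97.84991455078125), (60.977909088134766, 54.438865661621094), 24.730552673339844)
[ 1  4  5 27 21 21 12 14  6  5  4  6  3  4  2  5  2  3]
mean yaw 26.78092
placed wide
px [208. 195.] [223. 244.] xy [0.4779 0.1119] width mm 81.7 length mm 115.0
placed slim
px [208. 163.] [216. 199.] xy [0.573  0.1169] width mm 59.5 length mm 90.4
```

Square jar at (0.5555, −0.098), yaw about 25.5°. Turn the gripper to match and descend.

{"op": "apply_moves", "data": {
  "steps": [
    {"translation": [0.014, -0.004, 0], "rotation": [0, 0, 0.22]},
    {"translation": [0.014, -0.004, -0.1], "rotation": [0, 0, 0.44]},
    {"translation": [0.014, -0.004, -0.2], "rotation": [0, 0, 0.66]},
    {"translation": [0.014, -0.004, -0.32], "rotation": [0, 0, 0.82]},
    {"translation": [0.014, -0.004, -0.44], "rotation": [0, 0, 0.82]},
    {"translation": [0.014, -0.004, -0.54], "rotation": [0, 0, 0.82]},
    {"translation": [0.014, -0.004, -0.6], "rotation": [0, 0, 0.82]},
    {"translation": [0.014, -0.004, -0.628], "rotation": [0, 0, 0.82]},
    {"translation": [0.014, -0.004, -0.628], "rotation": [0, 0, 0.82]},
    {"translation": [0.014, -0.004, -0.628], "rotation": [0, 0, 0.82]}
  ]
}}

```text
t: 34.92
eef_pos: [0.5563, -0.0985, 0.1009]
ee_rot: [3.141, -0.001, 0.43]
force: [-0.1, -0.2, -0.2]
width: 0.0878
gripper_force: 0.0
```

{"op": "apply_moves", "data": {
  "steps": [
    {"translation": [0, 0, 0], "rotation": [0, 0, 0]},
    {"translation": [0, 0, 0], "rotation": [0, 0, 0]},
    {"translation": [0, 0, 0], "rotation": [0, 0, 0]},
    {"translation": [0, 0, 0], "rotation": [0, 0, 0]},
    {"translation": [0, 0, 0], "rotation": [0, 0, 0]},
    {"translation": [0, 0, 0], "rotation": [0, 0, 0]},
    {"translation": [0, 0, 0], "rotation": [0, 0, 0]},
    {"translation": [0, 0, 0], "rotation": [0, 0, 0]},
    {"translation": [0, 0, 0], "rotation": [0, 0, 0]},
    {"translation": [0, 0, 0], "rotation": [0, 0, 0]}
  ],
  "jaw": 1,
  "newtons": 30
}}

```text
t: 35.75
eef_pos: [0.5558, -0.099, 0.1]
ee_rot: [-3.142, 0.0, 0.428]
force: [-0.7, -0.3, 0.8]
width: 0.0372
gripper_force: 29.8
```

{"op": "apply_moves", "data": {
  "steps": [
    {"translation": [0, 0, 0.01], "rotation": [0, 0, 0]},
    {"translation": [0, 0, 0.02], "rotation": [0, 0, 0]},
    {"translation": [0, 0, 0.03], "rotation": [0, 0, 0]},
    {"translation": [0, 0, 0.04], "rotation": [0, 0, 0]},
    {"translation": [0, 0, 0.05], "rotation": [0, 0, 0]},
    {"translation": [0, 0, 0.06], "rotation": [0, 0, 0]},
    {"translation": [0, 0, 0.06], "rotation": [0, 0, 0]},
    {"translation": [0, 0, 0.06], "rotation": [0, 0, 0]},
    {"translation": [0, 0, 0.06], "rotation": [0, 0, 0]},
    {"translation": [0, 0, 0.06], "rotation": [0, 0, 0]}
  ]
}}

```text
t: 36.58
eef_pos: [0.5556, -0.0991, 0.1149]
ee_rot: [-3.141, 0.0, 0.428]
force: [-0.1, -0.1, -2.3]
width: 0.0371
gripper_force: 29.8
```

{"op": "apply_moves", "data": {
  "steps": [
    {"translation": [0, 0, 0.04], "rotation": [0, 0, -0.05]},
    {"translation": [0, 0, 0.14], "rotation": [0, 0, -0.15]},
    {"translation": [0, 0, 0.26], "rotation": [0, 0, -0.3]},
    {"translation": [0, 0, 0.38], "rotation": [0, 0, -0.45]},
    {"translation": [0, 0, 0.5], "rotation": [0, 0, -0.6]},
    {"translation": [0, 0, 0.6], "rotation": [0, 0, -0.72]},
    {"translation": [0, 0.03, 0.68], "rotation": [0, 0, -0.8]},
    {"translation": [0, 0.1, 0.72], "rotation": [0, 0, -0.82]},
    {"translation": [0, 0.2, 0.72], "rotation": [0, 0, -0.82]},
    {"translation": [0, 0.3, 0.72], "rotation": [0, 0, -0.82]}
  ]
}}

```text
t: 37.42
eef_pos: [0.5559, -0.0235, 0.2959]
ee_rot: [-3.141, -0.002, -0.002]
force: [-0.3, -0.1, -2.5]
width: 0.0374
gripper_force: 29.8
```

{"op": "apply_moves", "data": {
  "steps": [
    {"translation": [0, 0.12, 0], "rotation": [0, 0, 0]},
    {"translation": [0.01, 0.25, 0], "rotation": [0, 0, 0]},
    {"translation": [0.02, 0.38, 0], "rotation": [0, 0, 0]},
    {"translation": [0.022, 0.52, 0], "rotation": [0, 0, 0]},
    {"translation": [0.022, 0.66, 0], "rotation": [0, 0, 0]},
    {"translation": [0.022, 0.8, 0], "rotation": [0, 0, 0]},
    {"translation": [0.022, 0.92, 0], "rotation": [0, 0, 0]},
    {"translation": [0.022, 0.98, 0], "rotation": [0, 0, 0]},
    {"translation": [0.022, 1, 0], "rotation": [0, 0, 0]},
    {"translation": [0.022, 1, 0], "rotation": [0, 0, 0]}
  ]
}}

```text
t: 38.25
eef_pos: [0.561, 0.2269, 0.2944]
ee_rot: [3.141, 0.001, 0.001]
force: [-0.1, 0.3, -1.4]
width: 0.0375
gripper_force: 29.8
```

{"op": "apply_moves", "data": {
  "steps": [
    {"translation": [0, -0.004, -0.04], "rotation": [0, 0, 0]},
    {"translation": [0, -0.004, -0.12], "rotation": [0, 0, 0]},
    {"translation": [0, -0.004, -0.2], "rotation": [0, 0, 0]},
    {"translation": [0, -0.004, -0.28], "rotation": [0, 0, 0]},
    {"translation": [0, -0.004, -0.36], "rotation": [0, 0, 0]},
    {"translation": [0, -0.004, -0.42], "rotation": [0, 0, 0]},
    {"translation": [0, -0.004, -0.46], "rotation": [0, 0, 0]},
    {"translation": [0, -0.004, -0.48], "rotation": [0, 0, 0]},
    {"translation": [0, -0.004, -0.48], "rotation": [0, 0, 0]},
    {"translation": [0, -0.004, -0.48], "rotation": [0, 0, 0]}
  ]
}}

```text
t: 39.08
eef_pos: [0.5617, 0.2246, 0.1757]
ee_rot: [-3.141, -0.001, -0.001]
force: [-0.2, 1.0, -1.1]
width: 0.0369
gripper_force: 29.8
```

{"op": "apply_moves", "data": {
  "steps": [
    {"translation": [0, 0, -0.015], "rotation": [0, 0, 0]},
    {"translation": [0, 0, -0.03], "rotation": [0, 0, 0]},
    {"translation": [0, 0, -0.045], "rotation": [0, 0, 0]},
    {"translation": [0, 0, -0.06], "rotation": [0, 0, 0]},
    {"translation": [0, 0, -0.075], "rotation": [0, 0, 0]},
    {"translation": [0, 0, -0.09], "rotation": [0, 0, 0]},
    {"translation": [0, 0, -0.105], "rotation": [0, 0, 0]},
    {"translation": [0, 0, -0.12], "rotation": [0, 0, 0]},
    {"translation": [0, 0, -0.13], "rotation": [0, 0, 0]},
    {"translation": [0, 0, -0.13], "rotation": [0, 0, 0]}
  ]
}}

```text
t: 39.92
eef_pos: [0.5609, 0.2248, 0.1418]
ee_rot: [3.141, 0.001, -0.001]
force: [-0.4, 0.4, -2.5]
width: 0.0373
gripper_force: 29.8
```

{"op": "apply_moves", "data": {
  "steps": [
    {"translation": [0, 0, -0.005], "rotation": [0, 0, 0]},
    {"translation": [0, 0, -0.01], "rotation": [0, 0, 0]},
    {"translation": [0, 0, -0.014], "rotation": [0, 0, 0]},
    {"translation": [0, 0, -0.018], "rotation": [0, 0, 0]},
    {"translation": [0, 0, -0.021], "rotation": [0, 0, 0]},
    {"translation": [0, 0, -0.024], "rotation": [0, 0, 0]},
    {"translation": [0, 0, -0.027], "rotation": [0, 0, 0]},
    {"translation": [0, 0, -0.03], "rotation": [0, 0, 0]},
    {"translation": [0, 0, -0.03], "rotation": [0, 0, 0]},
    {"translation": [0, 0, -0.03], "rotation": [0, 0, 0]}
  ]
}}

```text
t: 40.75
eef_pos: [0.5614, 0.225, 0.1352]
ee_rot: [-3.141, -0.0, -0.001]
force: [0.3, 0.3, -1.2]
width: 0.0372
gripper_force: 29.8
```

{"op": "apply_moves", "data": {
  "steps": [
    {"translation": [0, 0, -0.002], "rotation": [0, 0, 0]},
    {"translation": [0, 0, -0.004], "rotation": [0, 0, 0]},
    {"translation": [0, 0, -0.006], "rotation": [0, 0, 0]},
    {"translation": [0, 0, -0.006], "rotation": [0, 0, 0]},
    {"translation": [0, 0, -0.006], "rotation": [0, 0, 0]},
    {"translation": [0, 0, -0.006], "rotation": [0, 0, 0]},
    {"translation": [0, 0, -0.006], "rotation": [0, 0, 0]},
    {"translation": [0, 0, -0.006], "rotation": [0, 0, 0]},
    {"translation": [0, 0, -0.006], "rotation": [0, 0, 0]},
    {"translation": [0, 0, -0.006], "rotation": [0, 0, 0]}
  ]
}}

```text
t: 41.58
eef_pos: [0.5621, 0.2252, 0.135]
ee_rot: [-3.141, -0.002, -0.0]
force: [-1.0, -0.4, 6.8]
width: 0.0371
gripper_force: 30.0
```

Seated. Release with a partial opening, since the slim bottle is near, then rise and clear the cameras.

{"op": "apply_moves", "data": {
  "steps": [
    {"translation": [0, 0, 0.004], "rotation": [0, 0, 0]},
    {"translation": [0, 0, 0.004], "rotation": [0, 0, 0]},
    {"translation": [0, 0, 0.004], "rotation": [0, 0, 0]},
    {"translation": [0, 0, 0.004], "rotation": [0, 0, 0]},
    {"translation": [0, 0, 0.004], "rotation": [0, 0, 0]},
    {"translation": [0, 0, 0.08], "rotation": [0, 0, 0]},
    {"translation": [0, 0, 0.2], "rotation": [0, 0, 0]},
    {"translation": [0, 0, 0.34], "rotation": [0, 0, 0]},
    {"translation": [0, 0, 0.48], "rotation": [0, 0, 0]},
    {"translation": [0, 0, 0.52], "rotation": [0, 0, 0]}
  ],
  "jaw": -0.4
}}

```text
t: 42.42
eef_pos: [0.5634, 0.2257, 0.2697]
ee_rot: [-3.138, -0.007, -0.0]
force: [0.8, 0.4, 1.0]
width: 0.0614
gripper_force: 0.0
```

{"op": "apply_moves", "data": {
  "steps": [
    {"translation": [-0.1, -1, 0], "rotation": [0, 0, 0]},
    {"translation": [-0.1, -1, 0], "rotation": [0, 0, 0]},
    {"translation": [-0.1, -1, 0], "rotation": [0, 0, 0]},
    {"translation": [-0.1, -1, 0], "rotation": [0, 0, 0]},
    {"translation": [-0.1, -1, 0], "rotation": [0, 0, 0]},
    {"translation": [-0.1, -1, 0], "rotation": [0, 0, 0]},
    {"translation": [-0.1, -1, 0], "rotation": [0, 0, 0]},
    {"translation": [-0.1, -1, 0], "rotation": [0, 0, 0]},
    {"translation": [-0.1, -1, 0], "rotation": [0, 0, 0]},
    {"translation": [-0.1, -1, 0], "rotation": [0, 0, 0]}
  ]
}}

```text
t: 43.25
eef_pos: [0.5364, -0.0243, 0.2634]
ee_rot: [-3.141, 0.0, -0.0]
force: [-0.5, 1.4, -0.0]
width: 0.0615
gripper_force: 0.0
```

{"op": "apply_moves", "data": {
  "steps": [
    {"translation": [0, -0.8, 0], "rotation": [0, 0, 0]},
    {"translation": [0, -0.8, 0], "rotation": [0, 0, 0]},
    {"translation": [0, -0.8, 0], "rotation": [0, 0, 0]},
    {"translation": [0, -0.8, 0], "rotation": [0, 0, 0]},
    {"translation": [0, -0.8, 0], "rotation": [0, 0, 0]},
    {"translation": [0, -0.8, 0], "rotation": [0, 0, 0]},
    {"translation": [0, -0.8, 0], "rotation": [0, 0, 0]},
    {"translation": [0, -0.8, 0], "rotation": [0, 0, 0]},
    {"translation": [0, -0.8, 0], "rotation": [0, 0, 0]},
    {"translation": [0, -0.8, 0], "rotation": [0, 0, 0]}
  ]
}}

```text
t: 44.08
eef_pos: [0.5367, -0.2235, 0.2637]
ee_rot: [-3.142, -0.0, 0.001]
force: [0.3, -0.2, 0.2]
width: 0.0617
gripper_force: 0.0
```

Run:
```python
from cap import *
t=grab_frame('top'); T=cam('top'); s=grab_frame('scene'); S=cam('scene')
d2=lambda im:((im.max(2)<100)&(im.max(2).astype(int)-im.min(2)<20)).astype(np.uint8)
for n,x,y,z,m,d in [('vial',.4582,.2243,.113,dark,.026),('slim',.5628,.1229,.175,d2,.024),('wide',.4598,.1213,.16,d2,.048),('square',.5612,.2259,.167,blue,.037)]:
    u,v=proj(T,[x,y,z]).astype(int); print(n,'want',x,y); cap(t,T,(u-12,v-12,u+13,v+13),m,z,d)
A=cv2.resize(t[150:240,140:240],None,fx=4,fy=4,interpolation=2); B=cv2.resize(s[105:215,145:255],None,fx=3.6,fy=3.27,interpolation=2)[:360]
cv2.imwrite('pics/end.png',np.hstack([A,cv2.resize(B,(390,360))]))
```

```text
vial want 0.4582 0.2243
px [161. 217.] [171. 225.] xy [0.4553 0.2253] width mm 25.3 length mm 27.3
slim want 0.5628 0.1229
px [197. 170.] [207. 181.] xy [0.5607 0.1241] width mm 26.2 length mm 28.1
wide want 0.4598 0.1213
px [195. 204.] [215. 228.] xy [0.4658 0.1137] width mm 66.9 length mm 64.6
square want 0.5612 0.2259
px [154. 170.] [170. 184.] xy [0.5604 0.2274] width mm 36.3 length mm 42.8
```

View pics/end.png

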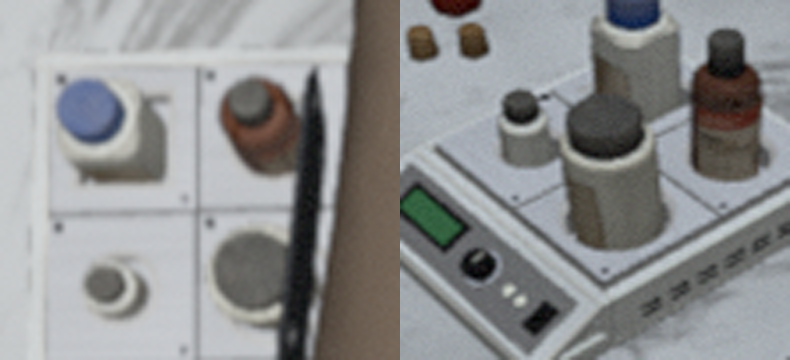

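All four containers stand upright in their blocks: square jar at (90,110) and slim bottle at (250,105) in the left panel, vial at (105,285), wide jar at (250,275). Measured caps for three are within about 3 mm of their axes. The arm partly covers the wide jar's mask, but it seated at the right height. The bystanders' surroundings were untouched. Handing in.

```bash
python3 -c "
from station import *
print(job_done())"
```

```text
the job is handed in; nothing more can be done
None
```

I loaded all four containers into their matching blocks and handed the job in at about 44 s; no verdict came back. The wide jar slipped on its first lift but stayed upright and was regripped; its final centring was checked only by seating height and a partly covered view.

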